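Sort magnet spacer bars by length into sprung cradles

TASK

Sort the three square steel spacer bars by length into the matching spring cradles of the rack. Each cradle's pair of stops is clamped at some unknown place along its rail: feel for the spring plunger with the end of the bar, push it back just far enough and never to its end stop, lower the bar behind the fixed lip, press it down onto the bed and let go, so that it lies flat, held by the spring against the lip. Leave everything else on the table where it is.

Things in the scene. Friction and masses are not known exactly. Their poses are not given: they have to be found in the camera images.
- bar_short: the 80 mm spacer bar: plain steel, square section 26 x 26 mm, 80 mm long, 0.29 kg or up to a third more or less; it starts lying loose on the table. Origin at the bar's centre (13 mm above what it lies on), x along its length; either end may lead and any side may be up
- bar_mid: the 100 mm spacer bar: plain steel, square section 26 x 26 mm, 100 mm long, 0.36 kg or up to a third more or less; it starts lying loose on the table. Origin at the bar's centre (13 mm above what it lies on), x along its length; either end may lead and any side may be up
- bar_long: the 120 mm spacer bar: plain steel, square section 26 x 26 mm, 120 mm long, 0.43 kg or up to a third more or less; it starts lying loose on the table. Origin at the bar's centre (13 mm above what it lies on), x along its length; either end may lead and any side may be up
- rail_short: grey-painted bed rail for the 80 mm bar, 50 mm wide, 12 mm thick, on a 12 mm plywood board; origin under it, x along the bar towards the plunger, z up. On it a pair of stops (fixed lip, spring plunger) tied together is clamped up to 12 mm either way of the middle along x: this shift is not in any reading and is found by touch or sight. Rails 82 mm apart, in any order
- bed_short (a point): on the bed (top) of this rail: centre of a seated 80 mm bar's underside if the stops had no shift. With shift s along x: lip's inner face at s - 40 mm, lip 12 mm thick, 12 mm high; plunger face at rest at s + 34 mm, 34 mm wide, 34.5 mm high; housing 36 mm high, ending at s + 78 mm. Nubs 6 mm high near the ends leave 31 mm for the bar; the middle 48 mm is open to the fingers. Axes as the rail's
- plunger_short (a joint): how far the plunger for the 80 mm bar is pushed back (to +x), in m: 0 at rest, 0.006 with the bar seated against the lip, 0.014 at its end stop, which must not be reached. Spring: 3.2 N at rest, 5.6 N at 6 mm, 8.8 N at 14 mm, towards the lip. To pass behind the lip a bar must push it back over 6 mm. Its friction (up to about 8 N) can keep a released bar from sinking to the bed
- rail_mid: grey-painted bed rail for the 100 mm bar, 50 mm wide, 12 mm thick, on a 12 mm plywood board; origin under it, x along the bar towards the plunger, z up. On it a pair of stops (fixed lip, spring plunger) tied together is clamped up to 12 mm either way of the middle along x: this shift is not in any reading and is found by touch or sight. Rails 82 mm apart, in any order
- bed_mid (a point): on the bed (top) of this rail: centre of a seated 100 mm bar's underside if the stops had no shift. With shift s along x: lip's inner face at s - 50 mm, lip 12 mm thick, 12 mm high; plunger face at rest at s + 44 mm, 34 mm wide, 34.5 mm high; housing 36 mm high, ending at s + 88 mm. Nubs 6 mm high near the ends leave 31 mm for the bar; the middle 68 mm is open to the fingers. Axes as the rail's
- plunger_mid (a joint): how far the plunger for the 100 mm bar is pushed back (to +x), in m: 0 at rest, 0.006 with the bar seated against the lip, 0.014 at its end stop, which must not be reached. Spring: 3.2 N at rest, 5.6 N at 6 mm, 8.8 N at 14 mm, towards the lip. To pass behind the lip a bar must push it back over 6 mm. Its friction (up to about 8 N) can keep a released bar from sinking to the bed
- rail_long: grey-painted bed rail for the 120 mm bar, 50 mm wide, 12 mm thick, on a 12 mm plywood board; origin under it, x along the bar towards the plunger, z up. On it a pair of stops (fixed lip, spring plunger) tied together is clamped up to 12 mm either way of the middle along x: this shift is not in any reading and is found by touch or sight. Rails 82 mm apart, in any order
- bed_long (a point): on the bed (top) of this rail: centre of a seated 120 mm bar's underside if the stops had no shift. With shift s along x: lip's inner face at s - 60 mm, lip 12 mm thick, 12 mm high; plunger face at rest at s + 54 mm, 34 mm wide, 34.5 mm high; housing 36 mm high, ending at s + 98 mm. Nubs 6 mm high near the ends leave 31 mm for the bar; the middle 88 mm is open to the fingers. Axes as the rail's
- plunger_long (a joint): how far the plunger for the 120 mm bar is pushed back (to +x), in m: 0 at rest, 0.006 with the bar seated against the lip, 0.014 at its end stop, which must not be reached. Spring: 3.2 N at rest, 5.6 N at 6 mm, 8.8 N at 14 mm, towards the lip. To pass behind the lip a bar must push it back over 6 mm. Its friction (up to about 8 N) can keep a released bar from sinking to the bed
- hexkey: L-shaped hexagon key, dark steel, 125 mm long, 6 mm thick, lying loose; origin on the table in the middle of its long arm, which lies along its x. A bystander: leave it where it is
- feeler: flat aluminium gauge strip 110 x 12 x 5 mm, lying loose; origin at the centre of its underside, x along its length. A bystander: leave it where it is
- eyebolt: steel lifting eye standing on its 40 mm flange, 86 mm high; origin at the centre of its underside. A bystander: leave it where it is
- column: round steel column standing upright, 36 mm diameter, 75 mm high; origin at the centre of its underside. A bystander: leave it where it is
- shims: block of copper shim plates 70 x 70 x 18 mm; origin at the centre of its underside. A bystander: leave it where it is
Mind the look-alikes: they are no part of the job. What is shaped like the bar_mid but blue or yellow is not meant.

How it is judged:
By the outcome, as a careful person would: the job done as asked, in the order asked, and still so for the second after the job is handed in, with the robot touching nothing.
It also fails if it takes over 72 s, if anything falls off the work surface, if the arm or the gripper's body presses on something with over 40 N, if the wrist force passes 120 N, or if a joint passes its speed limit or range.

ROBOT

A 6-joint arm with a two-finger parallel gripper is mounted at the origin on the work surface. World frame = base frame: x ahead of the robot, y to its left, z up, the work surface at z = 0. Lengths are in m, angles in rad, forces in N, time in s.
With the tool pointing down it reaches from about 0.375 to 0.975 m from the base axis. Payload 3.8 kg.
Tool frame: the origin (TCP) lies at the very end of the fingers, on their centre line; the grasp point (between the pads) lies 19 mm behind it; z points along the fingers, y is the line along which they close (so a half turn about z gives the same grasp; the last joint's range is limited). The gripper opens to 85 mm and grips with 20 to 120 N. Pads are 22 mm wide; open, the fingers measure 114 mm over their backs; the gripper's body (76 mm by 85 mm) begins 54 mm behind the grasp point. The pads swing forward as they close: fully open they stand 13 mm farther back than shut.
Start: joints at [1.242, 0.264, 1.604, -0, 1.274, -0.037], TCP at [0.194, 0.646, 0.231] pointing down, gripper open.
Joint ranges: [-2.63, 2.63], [-0.94, 2.18], [0.31, 2.57], [-1.31, 4.45], [0, 2.66], [-2.55, 2.55]. Speed limits (rad/s): [2.57, 2.57, 3.14, 3.14, 3.14, 3.14].

INTERFACE

Orientations are given as a 3x3 rotation matrix whose columns are the frame's x, y, z axes.
In Python, from station import arm, camera gives the robot as it stands. The module is installed in compiled form; this text tells all that it offers.
- The arm moves only by the tool drive_tool, never from a script. Its argument "rows" is a list that holds one entry, the list of rows, each a list of 7 numbers: the shift along the tool's x, y, z in units of 0.25 m (1.0 is 0.25 m), then the turn, a rotation vector about the tool's x, y, z in units of pi/2 rad (1.0 is pi/2 rad), then the closure, from -1 (fully open) to 1 (shut). A call has 1 to 5 rows; each row is the pose to reach, as a shift and turn from the pose commanded when the call began, along the tool's axes at that moment; what a row does not reach only later rows make up. A row lasts 1/10 s, in which the tool goes at most 50 mm and 8.59 degrees, less where a joint would pass 70% of its speed; a pose out of reach is approached as far as the arm can. A call with a number of a shift or a turn outside -1 to 1 is refused whole. A call with a gripper value outside its range is refused whole. The fingers move at their own pace and stop on an object; "squeeze" is the grip in N (left out, the last holds). Time passes only in rows, so rows that repeat a pose let the fingers close. It gives the time, the measured TCP pose, the force, the opening and the grip force at its end, in the units of the state.
- arm.observe(): the state, without advancing time (a new reading comes with each control period).
- camera(name): name is "side" or "top" or "wrist"; returns a dict with "frame" (400x640x3 uint8, blue, green, red), "fx", "fy", "cx", "cy" (pixels), "rvec" (rotation vector, rad) and "tvec" (3), from world to camera coordinates, as OpenCV has them; the wrist camera has in their place "T_tool_cam" (4x4, takes a point from camera to tool coordinates, whose origin is the TCP and whose axes are the flange's). Camera axes: x right, y down, z forward; pixel columns grow to the right and rows downward; lengths in m; the calibration is good to about 2 mm. A picture is of the moment at which its call begins: read the wrist's pose just before it. There is no depth.
- arm.hand_in(): hands the job in; it is judged then, once.
The state is a dict: "clock": time; "q": joint angles; "qvel": joint speeds; "tau": joint torques, N m; "tcp_pos": TCP position; "orientation": TCP orientation; "ft_force": force on the tool from outside, world axes, zero at the start; "wrist_torque": the same for the moment, N m; "width": opening from 0.0 (shut) to 1.0 (fully open); "grasp_force": force on a finger pad.
Only numpy, scipy, OpenCV 4.12 (cv2) and the standard library are available. Lean on these libraries where they do the work, as an engineer would, in place of code of your own. Each camera call takes 0.05 s, during which the arm holds its last target. There are 200 camera calls.

## Working session

There is one attempt and no reset: what is moved stays moved. The work goes in short steps, Python scripts to look and compute and a tool call to move; the robot and the scene stay as the last step left them, time stands still between calls to the robot, and variables do not carry over. Pictures are saved under pics/ and viewed, at most 10 in all, crops included, and the job is handed in when it is done.

Besides the shell and the picture viewer there is one more tool, called after "Emit:" by a JSON object that holds its "method" and its "body", one argument or row to a line. drive_tool: Moves the arm, as the interface text tells. Its arguments: {"type":"object","properties":{"rows":{"type":"array"},"squeeze":{"type":"number"}},"required":["rows"]}

```bash
mkdir -p pics; python3 - <<'E'
from station import arm,camera
import cv2,numpy as np,pickle
s=arm.observe();print({k:np.round(v,3).tolist() for k,v in s.items()})
d={}
for n in("top","side","wrist"):
    c=camera(n);d[n]=c;cv2.imwrite(f"pics/{n}.png",c["frame"])
    print(n,{k:np.round(v,4).tolist() for k,v in c.items() if k!="frame"})
d["s"]=s
pickle.dump(d,open("d0.pkl","wb"))
E
```

```text
{'clock': 0.0, 'q': [1.242, 0.265, 1.605, 0.0, 1.274, -0.037], 'qvel': [0.001, -0.001, -0.0, 0.0, -0.001, -0.001], 'tau': [-0.001, -51.512, -36.731, 0.0, 0.013, 0.0], 'tcp_pos': [0.194, 0.646, 0.23], 'orientation': [[-0.958, 0.288, -0.001], [0.288, 0.958, -0.002], [0.0, -0.002, -1.0]], 'ft_force': [0.77, -1.172, -0.658], 'wrist_torque': [-0.002, 0.024, 0.053], 'grasp_force': 0.0, 'width': 1.005}
top {'fx': 368.5964, 'fy': 368.5964, 'cx': 315.8786, 'cy': 199.0948, 'rvec': [2.1315, -2.0856, 0.2262], 'tvec': [0.0538, 0.5081, 0.7809]}
side {'fx': 495.9866, 'fy': 495.9866, 'cx': 317.8609, 'cy': 202.8897, 'rvec': [2.274, -0.7005, 0.3075], 'tvec': [-0.3768, 0.2801, 1.1985]}
wrist {'fx': 281.8819, 'fy': 281.8819, 'cx': 318.2748, 'cy': 199.169, 'T_tool_cam': [[-0.0001, -0.9565, -0.2917, 0.0732], [1.0, 0.0002, -0.0008, -0.0003], [0.0008, -0.2917, 0.9565, -0.1436], [0.0, 0.0, 0.0, 1.0]]}
```

View pics/top.png

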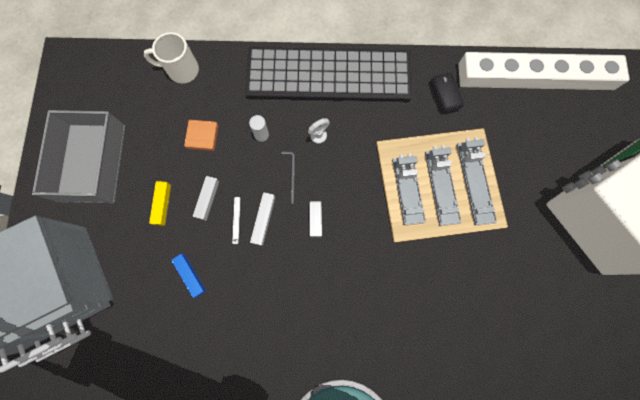

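View pics/side.png

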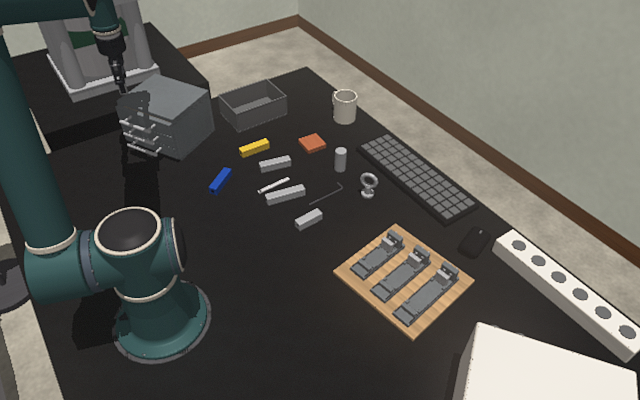

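The top view shows the mid bar at px (206,198), the long bar at (263,219), the short bar at (316,219) and the feeler at (236,220). The rails, with plungers away from the robot, are short at (410,190), mid at (443,185) and long at (477,180). The side view agrees.

```bash
cat > h.py <<'E'
import numpy as np,cv2,pickle
from scipy.spatial.transform import Rotation as Ro
def cam_pose(c,s=None):
    if "rvec" in c:
        R=cv2.Rodrigues(np.array(c["rvec"],float))[0];t=np.array(c["tvec"]).ravel();return R.T,-R.T@t
    T=np.array(c["T_tool_cam"]);O=np.array(s["orientation"]);return O@T[:3,:3],O@T[:3,3]+np.array(s["tcp_pos"])
def px2w(c,uv,z,s=None):
    A,o=cam_pose(c,s);uv=np.atleast_2d(uv).astype(float)
    r=np.c_[(uv[:,0]-c["cx"])/c["fx"],(uv[:,1]-c["cy"])/c["fy"],np.ones(len(uv))]@A.T
    return o+r*((z-o[2])/r[:,2])[:,None]
def w2px(c,P,s=None):
    A,o=cam_pose(c,s);p=(np.atleast_2d(P)-o)@A
    return np.c_[c["fx"]*p[:,0]/p[:,2]+c["cx"],c["fy"]*p[:,1]/p[:,2]+c["cy"]]
E
python3 - <<'E'
from h import *
d=pickle.load(open("d0.pkl","rb"));c=d["top"];g=cv2.cvtColor(c["frame"],cv2.COLOR_BGR2GRAY)
for n,(u,v) in dict(mid=(206,198),long=(263,219),short=(316,219),feeler=(236,220)).items():
    roi=g[v-35:v+35,u-22:u+22]
    for th in (90,180):
      m=(roi>th).astype(np.uint8);k,l,st,ce=cv2.connectedComponentsWithStats(m)
      lab=l[35,22]
      ys,xs=np.nonzero(l==lab)
      if lab==0: print(n,th,"none",roi[35,22]);continue
      pts=px2w(c,np.c_[xs+u-22,ys+v-35],.026)[:,:2]
      r=cv2.minAreaRect((pts*1000).astype(np.float32));print(n,th,np.round(r[0],1),np.round(r[1],1),round(r[2],1),roi[35,22])
b=c["frame"].astype(int);m=((b[...,2]-b[...,0]>40)&(b[...,2]>120)).astype(np.uint8)
m[:, :370]=0;m[:,520:]=0;m[:120]=0;m[250:]=0
cs=cv2.findContours(m,0,2)[0];k=max(cs,key=cv2.contourArea)
P=px2w(c,k[:,0],.012)[:,:2]*1000;r=cv2.minAreaRect(P.astype(np.float32));print("board",r)
cv2.imwrite("pics/rack.png",cv2.resize(c["frame"][120:250,370:520],None,fx=4,fy=4,interpolation=2))
E
```

```text
mid 90 [512.  323.5] [ 36.6 104.4] 76.8 225
mid 180 [512.6 326.5] [26.  99.9] 76.8 225
long 90 [465.4 187.9] [ 33.1 124.3] 78.6 240
long 180 [465.7 188.8] [ 26.9 120. ] 78.4 240
short 90 [467.4  64.9] [82.2 30. ] 1.5 255
short 180 [467.3  64.8] [77.5 25.4] 1.4 255
feeler 90 [460.2 249.1] [112.4  17.2] 1.3 255
feeler 180 [460.1 249. ] [107.7  13.2] 1.3 255
board ((562.658935546875, -233.35696411132812), (252.19744873046875, 273.2379455566406), 8.64525032043457)
```

View pics/rack.png

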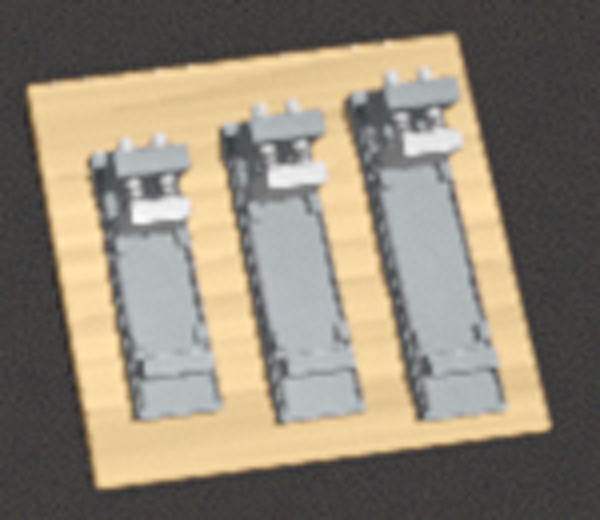

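The crop shows the three rails with lips at the near end and white plunger faces at the far end: short at (160,210), mid at (295,175) and long at (430,140). Before moving, I'm checking the box beside the start pose.

```bash
python3 - <<'E'
from h import *
d=pickle.load(open("d0.pkl","rb"));s=d["s"];p=s["tcp_pos"]
print(w2px(d["top"],[p,p+[0,0,.15]]),w2px(d["side"],[p,p+[0,0,.15]]))
A,o=cam_pose(d["side"]);B,q=cam_pose(d["top"])
def ray(c,u):
    a,o=cam_pose(c);return o,a@[(u[0]-c["cx"])/c["fx"],(u[1]-c["cy"])/c["fy"],1]
for a,b in (((35,217),(213,103)),((93,240),(213,103)),((108,300),(180,158)),((35,217),(150,75)),((93,240),(150,75))):
    o1,r1=ray(d["top"],a);o2,r2=ray(d["side"],b)
    t=np.linalg.lstsq(np.c_[r1,-r2],o2-o1,rcond=None)[0];x=o1+t[0]*r1;y=o2+t[1]*r2;print(np.round((x+y)/2,3),np.round(np.linalg.norm(x-y),3))
E
```

```text
[[ -45.52719087  356.67152527]
 [-162.39436255  381.82288125]] [[124.23860667  89.85912607]
 [110.06846579  43.12184463]]
[0.459 0.664 0.079] 0.026
[0.39  0.456 0.217] 0.003
[0.275 0.526 0.011] 0.004
[0.337 0.534 0.297] 0.167
[0.297 0.386 0.381] 0.162
```

View pics/wrist.png

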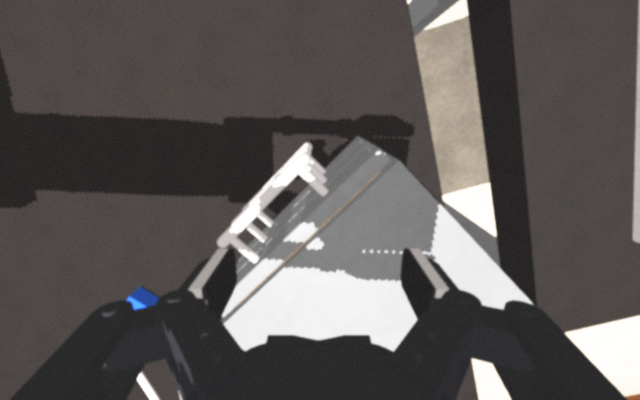

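The grey box (about 0.22 m high) stands right ahead of the tool, so I raise before crossing to the bars.

Emit:
{"method": "drive_tool", "body": {
  "rows": [
    [[0, 0, -0.6, 0, 0, 0, -0.1], [0, 0, -0.6, 0, 0, 0, -0.1], [0, 0, -0.6, 0, 0, 0, -0.1], [0, 0, -0.6, 0, 0, 0, -0.1]]
  ],
  "squeeze": 80
}}

```text
clock: 0.55
tcp_pos: [0.1951, 0.6493, 0.3919]
orientation: [[-0.958, 0.288, 0.005], [0.288, 0.958, 0.015], [-0.001, 0.016, -1.0]]
ft_force: [-0.5, 0.7, 0.4]
width: 0.547
grasp_force: 0.0
```

Emit:
{"method": "drive_tool", "body": {
  "rows": [
    [[-0.8, -0.43, 0, 0, 0, -0.04, -0.1], [-0.8, -0.43, 0, 0, 0, -0.04, -0.1], [-0.8, -0.43, 0, 0, 0, -0.04, -0.1], [-0.8, -0.43, 0, 0, 0, -0.04, -0.1], [-0.8, -0.43, 0, 0, 0, -0.04, -0.1]]
  ]
}}

```text
clock: 1.05
tcp_pos: [0.357, 0.4831, 0.3809]
orientation: [[-0.973, 0.229, 0.001], [0.229, 0.973, -0.001], [-0.001, -0.001, -1.0]]
ft_force: [0.1, -0.1, -0.2]
width: 0.551
grasp_force: 0.0
```

Emit:
{"method": "drive_tool", "body": {
  "rows": [
    [[-0.8, -0.38, 0, 0, 0, 0, -0.1], [-0.8, -0.38, 0, 0, 0, 0, -0.1], [-0.8, -0.38, 0, 0, 0, 0, -0.1], [-0.8, -0.38, 0, 0, 0, 0, -0.1], [-0.8, -0.38, 0, 0, 0, 0, -0.1]]
  ]
}}

```text
clock: 1.55
tcp_pos: [0.5309, 0.3447, 0.3803]
orientation: [[-0.973, 0.23, 0.0], [0.23, 0.973, -0.002], [-0.001, -0.002, -1.0]]
ft_force: [-0.9, 0.5, 0.2]
width: 0.551
grasp_force: 0.0
```

Emit:
{"method": "drive_tool", "body": {
  "rows": [
    [[0, 0, 0.72, 0, 0, 0, -0.1], [0, 0, 0.72, 0, 0, 0, -0.1], [0, 0, 0.72, 0, 0, 0, -0.1], [0, 0, 0.72, 0, 0, 0, -0.1], [0, 0, 0.72, 0, 0, 0, -0.1]]
  ]
}}

```text
clock: 2.05
tcp_pos: [0.524, 0.3455, 0.1939]
orientation: [[-0.974, 0.227, -0.011], [0.227, 0.974, -0.007], [0.009, -0.009, -1.0]]
ft_force: [-0.5, 0.0, -1.0]
width: 0.553
grasp_force: 0.0
```

```bash
cat >> h.py <<'E'
def look(fn=None):
    from station import arm,camera
    s=arm.observe();c=camera("wrist")
    if fn: cv2.imwrite("pics/"+fn,c["frame"])
    print("t",round(s["clock"],2),"tcp",np.round(np.array(s["tcp_pos"])*1000,1),"yaw",round(float(np.degrees(np.arctan2(s["orientation"][1][0],s["orientation"][0][0]))),2),"w",round(float(s["width"]),3))
    return c,s
def rects(c,s,z,lo,hi=256,amin=150):
    """bright grey blobs -> metric rects at height z"""
    f=c["frame"].astype(int);g=f.mean(2);m=((g>=lo)&(g<hi)&(np.ptp(f,axis=2)<40)).astype(np.uint8)
    out=[]
    for k in cv2.findContours(m,0,1)[0]:
        if cv2.contourArea(k)<amin: continue
        P=px2w(c,k[:,0],z,s)[:,:2]*1000;r=cv2.minAreaRect(P.astype(np.float32));out.append((np.round(r[0],1),np.round(r[1],1),round(r[2],2),np.round(k[:,0].mean(0))))
    return out
E
python3 - <<'E'
from h import *
c,s=look("w1.png");pickle.dump((c,s),open("w1.pkl","wb"))
for lo in (120,170,200):
    print(lo)
    for r in rects(c,s,.026,lo): print(*r)
E
```

```text
t 2.05 tcp [524.  345.5 193.9] yaw 166.87 w 0.553
120
[837.  446.4] [98.2 29.1] 33.76 [441. 379.]
[630.5 -88.6] [ 64.6 133.2] 58.97 [ 13. 323.]
[634.9 394.7] [61.3 16.6] 4.82 [378. 259.]
[601.7 247.6] [17.  61.9] 59.26 [258. 259.]
[559.2 136.4] [106.7   5.7] 1.01 [159. 245.]
[469.5  73.7] [83.3 48.7] 1.94 [ 78. 187.]
[626.9 687.2] [156.8  17.1] 4.53 [634. 198.]
[514.7 325.7] [ 28.8 103.7] 76.62 [302. 176.]
[614.7 558.9] [ 44.5 233.3] 89.96 [514. 190.]
[469.  192.8] [ 38.9 123. ] 78.31 [175. 161.]
[465.  259.9] [106.9  15.3] 1.35 [232. 146.]
[631.7 645.7] [244.7 119.8] 0.09 [585. 213.]
[426.7 620.9] [120.8  40.1] 76.68 [580.  14.]
170
[837.1 446.4] [95.8 27.6] 34.36 [441. 379.]
[630.5 -88.6] [ 64.6 133.2] 58.97 [ 15. 324.]
[635.8 394.5] [56.3 12.2] 4.06 [378. 260.]
[602.7 247.3] [12.2 56.4] 60.55 [258. 261.]
[469.7  73. ] [82.1 45.8] 1.83 [ 78. 188.]
[514.6 325.8] [ 28.2 101.4] 77.34 [302. 176.]
[468.5 192.4] [ 36.7 121.7] 78.34 [175. 157.]
[631.7 646.7] [242.  117.2] 0.14 [581. 218.]
[464.9 259.8] [105.5  14.1] 1.32 [231. 146.]
200
[837.  446.7] [93.9 26.1] 33.64 [441. 379.]
[630.5 -88.6] [ 64.6 133.2] 58.97 [ 15. 324.]
[469.9  64.7] [81.5 28.8] 1.84 [ 72. 190.]
[514.6 325.9] [ 27.5 101.4] 77.3 [302. 176.]
[468.1 188.4] [ 28.1 121. ] 78.43 [172. 162.]
[631.8 646. ] [241.6 116. ] 0.78 [581. 219.]
[464.9 259.8] [105.4  13.4] 1.3 [231. 146.]
```

View pics/w1.png

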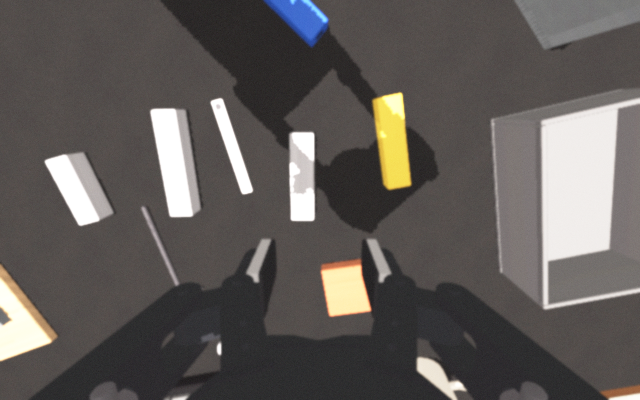

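The wrist view shows the mid bar at (302,176) directly ahead, the long bar at (175,162), the feeler at (231,146) and the short bar at (78,188). Next I descend over the mid bar.

Emit:
{"method": "drive_tool", "body": {
  "rows": [
    [[0.035, -0.097, 0, 0, 0, 0, -0.1], [0.035, -0.097, 0.3, 0, 0, 0, -0.1], [0.035, -0.097, 0.58, 0, 0, 0, -0.1], [0.035, -0.097, 0.58, 0, 0, 0, -0.1], [0.035, -0.097, 0.58, 0, 0, 0, -0.1]]
  ]
}}

```text
clock: 2.6
tcp_pos: [0.5106, 0.3245, 0.0522]
orientation: [[-0.974, 0.227, -0.008], [0.227, 0.974, -0.005], [0.007, -0.006, -1.0]]
ft_force: [-0.6, 0.1, -0.8]
width: 0.551
grasp_force: 0.0
```

Emit:
{"method": "drive_tool", "body": {
  "rows": [
    [[0, 0, 0, 0, 0, 0, -0.1], [0, 0, 0, 0, 0, 0, -0.1], [0, 0, 0, 0, 0, 0, -0.1]]
  ]
}}

```text
clock: 2.9
tcp_pos: [0.5169, 0.3282, 0.0606]
orientation: [[-0.974, 0.227, 0.006], [0.227, 0.974, 0.004], [-0.005, 0.005, -1.0]]
ft_force: [-0.6, 0.3, -0.9]
width: 0.555
grasp_force: 0.0
```

Emit:
{"method": "drive_tool", "body": {
  "rows": [
    [[0, 0, 0, 0, 0, 0, -0.1], [0, 0, 0, 0, 0, 0, -0.1], [0, 0, 0, 0, 0, 0, -0.1], [0, 0, 0, 0, 0, 0, -0.1]]
  ]
}}

```text
clock: 3.3
tcp_pos: [0.514, 0.3264, 0.0564]
orientation: [[-0.974, 0.227, 0.0], [0.227, 0.974, 0.0], [-0.0, 0.0, -1.0]]
ft_force: [0.4, -0.8, 0.3]
width: 0.548
grasp_force: 0.0
```

```bash
python3 - <<'E'
from h import *
c,s=look()
for lo in (150,200):
    for r in rects(c,s,.026,lo): 
        if abs(r[0][0]-514)<40 : print(*r)
E
```

```text
t 3.3 tcp [514.  326.4  56.4] yaw 166.88 w 0.548
[482.5 333.8] [26.1 33.7] 77.07 [315. 174.]
[482.1 333.8] [25.2 31.7] 76.89 [315. 174.]
```

Emit:
{"method": "drive_tool", "body": {
  "rows": [
    [[0, 0, 0.08, 0, 0, 0, -0.1], [0, 0, 0.14, 0, 0, 0, -0.1], [0, 0, 0.18, 0, 0, 0, -0.1], [0, 0, 0.206, 0, 0, 0, -0.1], [0, 0, 0.206, 0, 0, 0, -0.1]]
  ]
}}

```text
clock: 3.85
tcp_pos: [0.513, 0.3258, 0.0033]
orientation: [[-0.974, 0.227, -0.002], [0.227, 0.974, -0.001], [0.002, -0.002, -1.0]]
ft_force: [-0.2, 0.1, -0.8]
width: 0.552
grasp_force: 0.0
```

Emit:
{"method": "drive_tool", "body": {
  "rows": [
    [[0, 0, 0, 0, 0, 0, -0.1], [0, 0, 0, 0, 0, 0, -0.1], [0, 0, 0, 0, 0, 0, 1], [0, 0, 0, 0, 0, 0, 1], [0, 0, 0, 0, 0, 0, 1]]
  ]
}}

```text
clock: 4.35
tcp_pos: [0.5148, 0.3269, 0.0058]
orientation: [[-0.974, 0.227, 0.002], [0.227, 0.974, 0.001], [-0.001, 0.001, -1.0]]
ft_force: [-0.1, 0.2, 4.0]
width: 0.281
grasp_force: 81.0
```

Emit:
{"method": "drive_tool", "body": {
  "rows": [
    [[0, 0, 0, 0, 0, 0, 1], [0, 0, 0, 0, 0, 0, 1], [0, 0, 0, 0, 0, 0, 1]]
  ]
}}

```text
clock: 4.65
tcp_pos: [0.5147, 0.327, 0.0058]
orientation: [[-0.974, 0.227, 0.001], [0.227, 0.974, 0.001], [-0.001, 0.001, -1.0]]
ft_force: [-0.3, 1.1, 5.9]
width: 0.283
grasp_force: 81.1
```

Emit:
{"method": "drive_tool", "body": {
  "rows": [
    [[0, 0, -0.1, 0, 0, 0, 1], [0, 0, -0.3, 0, 0, 0, 1], [0, 0, -0.5, 0, 0, 0, 1], [0, 0, -0.7, 0, 0, 0, 1], [0, 0, -0.776, 0, 0, 0, 1]]
  ]
}}

```text
clock: 5.15
tcp_pos: [0.5161, 0.3276, 0.2042]
orientation: [[-0.974, 0.227, 0.007], [0.227, 0.974, 0.004], [-0.006, 0.005, -1.0]]
ft_force: [0.8, 0.8, -2.8]
width: 0.284
grasp_force: 80.2
```

Emit:
{"method": "drive_tool", "body": {
  "rows": [
    [[-0.07, -0.13, 0, 0, 0, -0.016, 1], [-0.15, -0.26, 0, 0, 0, -0.032, 1], [-0.22, -0.39, 0, 0, 0, -0.048, 1], [-0.3, -0.53, 0, 0, 0, -0.064, 1], [-0.37, -0.66, 0, 0, 0, -0.08, 1]]
  ]
}}

```text
clock: 5.65
tcp_pos: [0.5657, 0.1428, 0.197]
orientation: [[-0.995, 0.102, -0.003], [0.102, 0.995, -0.001], [0.003, -0.001, -1.0]]
ft_force: [0.2, -0.5, -3.4]
width: 0.282
grasp_force: 80.0
```

Emit:
{"method": "drive_tool", "body": {
  "rows": [
    [[-0.056, -0.14, 0, 0, 0, -0.016, 1], [-0.113, -0.28, 0, 0, 0, -0.032, 1], [-0.169, -0.42, 0, 0, 0, -0.048, 1], [-0.226, -0.56, 0, 0, 0, -0.064, 1], [-0.282, -0.7, 0, 0, 0, -0.08, 1]]
  ]
}}

```text
clock: 6.15
tcp_pos: [0.6177, -0.0381, 0.1969]
orientation: [[-1.0, -0.023, -0.003], [-0.023, 1.0, 0.0], [0.003, 0.0, -1.0]]
ft_force: [-0.2, -0.3, -3.9]
width: 0.287
grasp_force: 80.0
```

Emit:
{"method": "drive_tool", "body": {
  "rows": [
    [[-0.038, -0.16, 0, 0, 0, -0.016, 1], [-0.076, -0.32, 0, 0, 0, -0.032, 1], [-0.114, -0.47, 0, 0, 0, -0.048, 1], [-0.152, -0.62, 0, 0, 0, -0.064, 1], [-0.19, -0.73, 0, 0, 0, -0.08, 1]]
  ]
}}

```text
clock: 6.65
tcp_pos: [0.6691, -0.2203, 0.1965]
orientation: [[-0.989, -0.147, -0.003], [-0.147, 0.989, 0.0], [0.003, 0.001, -1.0]]
ft_force: [0.7, 0.2, -4.0]
width: 0.285
grasp_force: 80.0
```

Emit:
{"method": "drive_tool", "body": {
  "rows": [
    [[0, 0, 0, 0, 0, 0, 1], [0, 0, 0, 0, 0, 0, 1], [0, 0, 0, 0, 0, 0, 1], [0, 0, 0, 0, 0, 0, 1], [0, 0, 0, 0, 0, 0, 1]]
  ]
}}

```text
clock: 7.15
tcp_pos: [0.6701, -0.2167, 0.1988]
orientation: [[-0.989, -0.149, -0.0], [-0.149, 0.989, 0.0], [0.0, 0.0, -1.0]]
ft_force: [-1.1, 0.3, -4.3]
width: 0.282
grasp_force: 80.2
```

```bash
python3 - <<'E'
from h import *
c,s=look();pickle.dump((c,s),open("w2.pkl","wb"));print(np.round(s["ft_force"],1))
cv2.imwrite("pics/w2.png",cv2.resize(c["frame"][0:300,120:520],None,fx=2,fy=2,interpolation=2))
E
```

```text
t 7.15 tcp [ 670.1 -216.7  198.8] yaw -171.44 w 0.282
[-1.1  0.3 -4.3]
```

View pics/w2.png

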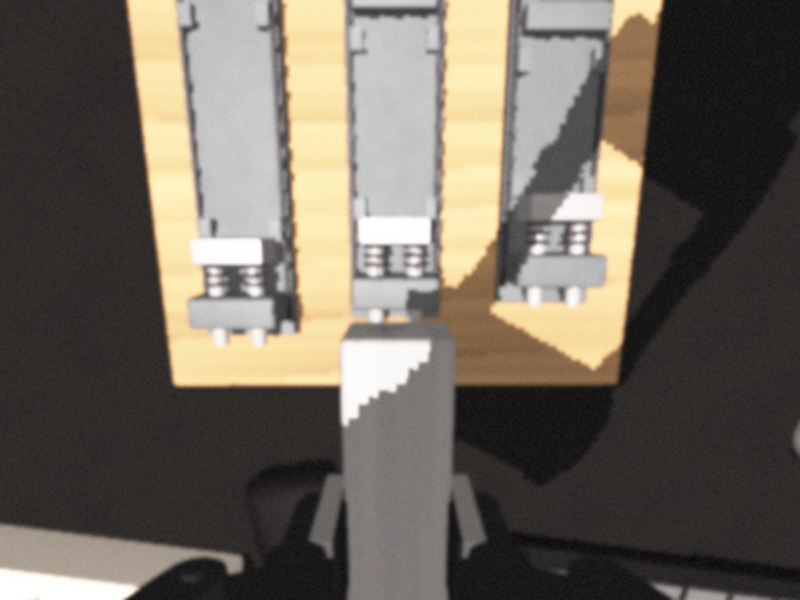

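The wrist view of the rack, in crop pixels, shows plunger front edges at mid (358–431, 218), long (191–263, 239) and short (528–603, 194). The mid lip is at y≈13, and the held bar is at the bottom centre.

```bash
python3 - <<'E'
from h import *
c,s=pickle.load(open("w2.pkl","rb"))
f=lambda x,y:(120+x/2,y/2)
O=np.array(s["orientation"]);p=np.array(s["tcp_pos"])
A,o=cam_pose(c,s);print("cam",o*1000)
def sh(n,pts,z):
    w=px2w(c,[f(*q) for q in pts],z,s);print(n,np.round(w[:,:2]*1000,1).tolist(),"tool",np.round((w-p)@O*1000,1)[:,:2].tolist())
sh("mid pl",[(358,218),(431,218),(358,243),(431,243)],.0585)
sh("long pl",[(191,239),(263,239),(191,264)],.0585)
sh("short pl",[(528,194),(603,194),(603,219)],.0585)
sh("mid rail edge",[(352,100),(441,100),(352,200),(440,200)],.024)
sh("long rail",[(185,100),(279,100),(195,200),(288,200)],.024)
sh("short rail",[(512,100),(607,100)],.024)
sh("mid lip",[(352,13),(438,13)],.036)
sh("short lip",[(526,30),(609,30)],.036)
sh("mid bed lip",[(352,13),(438,13)],.024)
sh("mid housing",[(354,278),(438,278),(354,312)],.060)
sh("board",[(175,385),(617,384)],.012)
sh("bar",[(348,340),(452,340)],.2192)
sh("bar low",[(350,325),(446,325)],.1932)
# refine: gray profiles
g=cv2.cvtColor(c["frame"],cv2.COLOR_BGR2GRAY)
for n,u,v in(("mid",317,109),("long",233,119),("short",403,97)): print(n,g[v-8:v+16,u-4:u+4].mean(1).astype(int))
print("rows mid v=60",g[55:65,285:350].mean(0).astype(int))
print("mid plunger",g[112:119,290:345].mean(0).astype(int))
print("bar v=190",g[185:200,285:352].mean(0).astype(int))
E
```

```text
cam [ 597.69082608 -228.39771945  342.38240729]
mid pl [[596.5, -247.5], [591.3, -212.9], [608.0, -246.0], [602.7, -210.9]] tool [[77.3, -19.5], [77.3, 15.5], [65.8, -19.7], [65.8, 15.7]]
long pl [[618.1, -326.3], [613.0, -291.8], [630.0, -325.8]] tool [[67.6, -100.6], [67.6, -65.7], [55.8, -101.9]]
short pl [[573.8, -169.2], [568.5, -134.0], [579.5, -131.2]] tool [[88.2, 61.3], [88.2, 96.8], [76.9, 98.1]]
mid rail edge [[540.1, -260.2], [533.4, -215.4], [587.7, -254.1], [580.8, -207.7]] tool [[135.0, -23.7], [135.0, 21.6], [87.0, -24.8], [87.0, 22.1]]
long rail [[552.7, -344.2], [545.6, -296.9], [600.2, -337.0], [592.8, -287.9]] tool [[135.0, -108.6], [135.0, -60.8], [87.0, -108.5], [87.0, -58.9]]
short rail [[528.0, -179.7], [520.8, -132.0]] tool [[135.0, 57.7], [134.9, 105.9]]
mid lip [[505.7, -263.6], [499.7, -223.6]] tool [[169.5, -22.0], [169.5, 18.5]]
short lip [[500.4, -181.2], [494.6, -142.3]] tool [[162.5, 60.3], [162.5, 99.6]]
mid bed lip [[502.1, -265.0], [495.9, -223.5]] tool [[173.2, -22.8], [173.2, 19.2]]
mid housing [[624.7, -245.7], [618.5, -204.9], [641.2, -243.6]] 
[... 691 characters left out ...]
0 199 199 198 199 199 199 199 198 198 197 198 197 198 197 197
 196 197 197 197 198 197 197 198 198 198 199 198 198 199 197 190 168 138
 127 142 169 197 219 227 228 228 228 228 228]
mid plunger [236 235 233 228 207 175 145 134 163 225 250 254 255 255 255 255 255 255
 254 255 255 254 255 254 254 254 254 254 254 254 254 254 254 254 254 254
 254 254 254 254 254 254 254 253 241 175  99  99 118 138 167 206 229 234
 235]
bar v=190 [141 140 141 142 157 194 232 246 250 251 251 251 251 251 251 251 252 251
 250 245 240 240 242 237 223 211 208 207 209 211 214 214 209 195 185 183
 182 178 162 137 123 121 123 122 121 119 120 120 121 120 120 121 121 122
 124 124 124 124 124 123 119 108  90  75  69  67  69]
```

Emit:
{"method": "drive_tool", "body": {
  "rows": [
    [[0.12, -0.002, 0, 0, 0, 0, 1], [0.24, -0.004, 0, 0, 0, 0, 1], [0.36, -0.006, 0.05, 0, 0, 0, 1], [0.48, -0.007, 0.12, 0, 0, 0, 1], [0.55, -0.007, 0.2, 0, 0, 0, 1]]
  ]
}}

```text
clock: 7.7
tcp_pos: [0.533, -0.2399, 0.1494]
orientation: [[-0.989, -0.148, 0.001], [-0.148, 0.989, -0.001], [-0.001, -0.001, -1.0]]
ft_force: [-0.1, -0.0, -3.3]
width: 0.286
grasp_force: 80.2
```

Emit:
{"method": "drive_tool", "body": {
  "rows": [
    [[0, 0, 0.1, 0, 0, 0, 1], [0, 0, 0.2, 0, 0, 0, 1], [0, 0, 0.3, 0, 0, 0, 1], [0, 0, 0.35, 0, 0, 0, 1], [0, 0, 0.38, 0, 0, 0, 1]]
  ]
}}

```text
clock: 8.2
tcp_pos: [0.5339, -0.2393, 0.0528]
orientation: [[-0.989, -0.148, -0.001], [-0.148, 0.989, 0.001], [0.001, 0.001, -1.0]]
ft_force: [0.8, -0.3, -3.9]
width: 0.286
grasp_force: 80.1
```

Emit:
{"method": "drive_tool", "body": {
  "rows": [
    [[0, 0, 0.01, 0, 0, 0, 1], [0, 0, 0.02, 0, 0, 0, 1], [0, 0, 0.027, 0, 0, 0, 1], [0, 0, 0.027, 0, 0, 0, 1], [0, 0, 0.027, 0, 0, 0, 1]]
  ]
}}

```text
clock: 8.7
tcp_pos: [0.535, -0.2402, 0.0477]
orientation: [[-0.989, -0.148, 0.001], [-0.148, 0.989, -0.0], [-0.001, -0.001, -1.0]]
ft_force: [0.1, -0.6, -3.4]
width: 0.284
grasp_force: 80.1
```

```bash
python3 - <<'E'
from h import *
c,s=look("w3.png");pickle.dump((c,s),open("w3.pkl","wb"))
E
```

```text
t 8.7 tcp [ 535.  -240.2   47.7] yaw -171.52 w 0.284
```

View pics/w3.png

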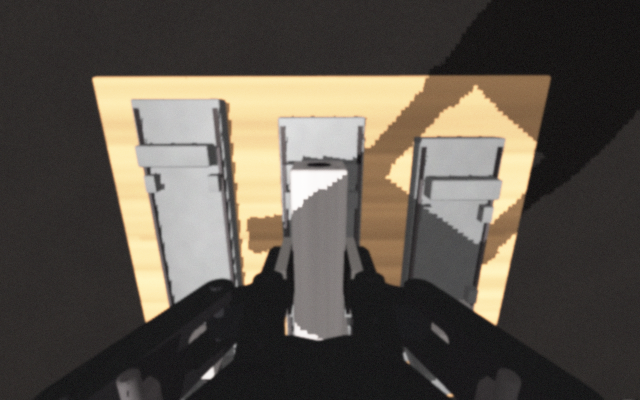

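The bar's near end is at (319,168), with the mid rail's near end at (322,120). I'm checking lateral alignment from sub-pixel edges.

```bash
python3 - <<'E'
from h import *
c,s=pickle.load(open("w3.pkl","rb"));O=np.array(s["orientation"]);p=np.array(s["tcp_pos"])
g=cv2.cvtColor(c["frame"],cv2.COLOR_BGR2GRAY).astype(int)
T=lambda pts,z:np.round((px2w(c,pts,z,s)-p)@O*1000,1)[:,:2].tolist()
for v in (128,140): print(v,"rail",g[v-2:v+3,272:372].mean(0).astype(int).tolist())
print("bar175",g[173:178,284:354].mean(0).astype(int).tolist())
print("rail ends z24",T([(280,120),(365,120),(134,101),(224,101),(415,139),(503,139)],.024))
print("lips z36",T([(137,147),(209,147),(426,180),(500,180)],.036),"board",T([(94,77),(549,77)],.012),"bar top",T([(291,170),(347,170)],.068))
c,s=pickle.load(open("w2.pkl","rb"));O2=np.array(s["orientation"]);p2=np.array(s["tcp_pos"])
T2=lambda pts,z:np.round((px2w(c,pts,z,s)-p)@O*1000,1)[:,:2].tolist()
g=cv2.cvtColor(c["frame"],cv2.COLOR_BGR2GRAY).astype(int)
f=lambda x,y:(120+x/2,y/2)
print("w2 in w3 tool: rail",T2([f(352,100),f(441,100)],.024),"lip mid",T2([f(352,10),f(438,10)],.036),"board far",T2([f(175,385),f(617,384)],.012))
# top cam board contour fit lines
d=pickle.load(open("d0.pkl","rb"))["top"]
print("top board px corners in tool",T2.__name__ and np.round((px2w(d,[(377,142),(485,129),(506,229),(396,241)],.012)-p)@O*1000,1)[:,:2].tolist())
print("top mid plunger/rail",np.round((px2w(d,[(370+268/4,120+165/4),(370+326/4,120+165/4)],.0585)-p)@O*1000,1)[:,:2].tolist(),np.round((px2w(d,[(370+283/4,120+410/4),(370+362/4,120+410/4)],.024)-p)@O*1000,1)[:,:2].tolist())
E
```

```text
128 rail [217, 218, 217, 217, 214, 207, 194, 183, 164, 141, 130, 129, 137, 170, 206, 220, 221, 221, 221, 220, 220, 220, 219, 218, 218, 217, 216, 215, 215, 215, 214, 215, 216, 215, 216, 217, 217, 217, 219, 218, 218, 218, 218, 217, 218, 218, 218, 216, 216, 215, 215, 215, 216, 215, 214, 213, 215, 213, 211, 213, 211, 211, 211, 210, 209, 210, 209, 209, 209, 210, 210, 211, 211, 210, 211, 210, 210, 211, 211, 210, 210, 210, 208, 208, 202, 179, 133, 105, 101, 112, 134, 161, 179, 198, 212, 217, 218, 219, 218, 218]
140 rail [218, 219, 218, 219, 218, 216, 207, 196, 175, 138, 114, 110, 117, 135, 157, 176, 205, 216, 218, 217, 217, 217, 216, 216, 216, 215, 214, 214, 215, 213, 212, 213, 213, 214, 214, 214, 214, 214, 215, 214, 214, 213, 214, 212, 212, 212, 211, 211, 212, 212, 211, 212, 210, 211, 211, 211, 210, 211, 210, 212, 211, 212, 213, 210, 211, 210, 211, 211, 211, 211, 209, 210, 210, 209, 209, 208, 209, 208, 208, 207, 208, 207, 206, 201, 184, 148, 108, 86, 85, 95, 119, 141, 156, 183, 210, 219, 220, 220, 220, 220]
bar175 [130, 131, 153, 185, 202, 210, 226, 241, 249, 252, 252, 252, 251, 251, 252, 252, 252, 252, 252, 252, 252, 252, 251, 251, 251, 250, 250, 250, 250, 249, 249, 249, 249, 249, 250, 249, 249, 250, 250, 249, 249, 249, 249, 248, 248, 248, 248, 248, 248, 248, 247, 247, 247, 245, 245, 247, 246, 238, 211, 187, 182, 175, 159, 126, 96, 84, 80, 81, 81, 81]
rail ends z24 [[69.7, -22.8], [69.7, 25.8], [80.0, -104.3], [80.0, -53.8], [59.1, 55.4], [59.1, 106.6]]
lips z36 [[55.8, -99.8], [55.8, -60.5], [37.4, 59.8], [37.4, 101.5]] board [[93.8, -132.7], [93.7, 134.4]] bar top [[49.3, -12.9], [49.3, 11.9]]
w2 in w3 tool: rail [[-2.1, -20.5], [-2.1, 24.7]] lip mid [[33.6, -18.8], [33.7, 21.6]] board far [[-156.0, -132.4], [-155.0, 136.3]]
top board px corners in tool [[-150.3, 136.8], [-150.5, -135.6], [101.0, -128.7], [96.2, 132.2]]
top mid plunger/rail [[-69.8, 17.3], [-65.6, -15.9]] [[67.9, 24.5], [73.6, -21.0]]
```

Emit:
{"method": "drive_tool", "body": {
  "rows": [
    [[-0.01, 0.005, 0, 0, 0, 0, 1], [-0.02, 0.005, 0, 0, 0, 0, 1], [-0.02, 0.005, 0, 0, 0, 0, 1], [-0.02, 0.005, 0, 0, 0, 0, 1], [-0.02, 0.005, 0, 0, 0, 0, 1]]
  ]
}}

```text
clock: 9.25
tcp_pos: [0.5393, -0.238, 0.047]
orientation: [[-0.989, -0.148, -0.0], [-0.148, 0.989, 0.0], [0.0, 0.0, -1.0]]
ft_force: [0.5, -0.4, -3.5]
width: 0.281
grasp_force: 80.1
```

Emit:
{"method": "drive_tool", "body": {
  "rows": [
    [[-0.004, 0, 0, 0, 0, 0, 1], [-0.004, 0, 0, 0, 0, 0, 1]]
  ]
}}

```text
clock: 9.45
tcp_pos: [0.5404, -0.2379, 0.047]
orientation: [[-0.989, -0.147, 0.0], [-0.147, 0.989, -0.0], [-0.0, -0.0, -1.0]]
ft_force: [0.8, -0.6, -3.9]
width: 0.288
grasp_force: 80.1
```

Emit:
{"method": "drive_tool", "body": {
  "rows": [
    [[-0.004, 0, 0, 0, 0, 0, 1], [-0.004, 0, 0, 0, 0, 0, 1]]
  ]
}}

```text
clock: 9.65
tcp_pos: [0.5414, -0.2378, 0.0471]
orientation: [[-0.989, -0.147, 0.0], [-0.147, 0.989, -0.0], [-0.0, -0.0, -1.0]]
ft_force: [-0.6, 0.6, -3.2]
width: 0.286
grasp_force: 80.1
```

Emit:
{"method": "drive_tool", "body": {
  "rows": [
    [[-0.004, 0, 0, 0, 0, 0, 1], [-0.004, 0, 0, 0, 0, 0, 1]]
  ]
}}

```text
clock: 9.85
tcp_pos: [0.5424, -0.2376, 0.0471]
orientation: [[-0.989, -0.148, 0.0], [-0.148, 0.989, -0.0], [-0.0, -0.0, -1.0]]
ft_force: [-0.4, 0.3, -3.5]
width: 0.289
grasp_force: 80.1
```

Emit:
{"method": "drive_tool", "body": {
  "rows": [
    [[-0.004, 0, 0, 0, 0, 0, 1], [-0.004, 0, 0, 0, 0, 0, 1]]
  ]
}}

```text
clock: 10.05
tcp_pos: [0.5434, -0.2374, 0.0471]
orientation: [[-0.989, -0.148, 0.0], [-0.148, 0.989, -0.0], [-0.0, -0.0, -1.0]]
ft_force: [-0.1, 0.5, -3.3]
width: 0.283
grasp_force: 80.1
```

Emit:
{"method": "drive_tool", "body": {
  "rows": [
    [[-0.004, 0, 0, 0, 0, 0, 1], [-0.004, 0, 0, 0, 0, 0, 1]]
  ]
}}

```text
clock: 10.25
tcp_pos: [0.5436, -0.2374, 0.047]
orientation: [[-0.989, -0.148, -0.001], [-0.148, 0.989, 0.0], [0.001, 0.0, -1.0]]
ft_force: [-2.0, -0.1, -1.9]
width: 0.286
grasp_force: 80.3
```

Emit:
{"method": "drive_tool", "body": {
  "rows": [
    [[-0.004, 0, 0, 0, 0, 0, 1], [-0.004, 0, 0, 0, 0, 0, 1]]
  ]
}}

```text
clock: 10.45
tcp_pos: [0.5448, -0.2372, 0.0469]
orientation: [[-0.989, -0.148, -0.001], [-0.148, 0.989, 0.0], [0.001, 0.0, -1.0]]
ft_force: [-3.9, -0.7, -2.3]
width: 0.286
grasp_force: 80.3
```

Emit:
{"method": "drive_tool", "body": {
  "rows": [
    [[-0.004, 0, 0, 0, 0, 0, 1], [-0.004, 0, 0, 0, 0, 0, 1]]
  ]
}}

```text
clock: 10.65
tcp_pos: [0.5459, -0.237, 0.0469]
orientation: [[-0.989, -0.148, -0.001], [-0.148, 0.989, 0.0], [0.001, 0.0, -1.0]]
ft_force: [-5.1, -1.7, -1.4]
width: 0.286
grasp_force: 80.3
```

Contact came at TCP x≈0.5437. I push on to about 9 mm, then lower.

Emit:
{"method": "drive_tool", "body": {
  "rows": [
    [[-0.008, 0, 0, 0, 0, 0, 1], [-0.016, 0, 0, 0, 0, 0, 1], [-0.024, 0, 0, 0, 0, 0, 1], [-0.028, 0, 0, 0, 0, 0, 1], [-0.028, 0, 0, 0, 0, 0, 1]]
  ]
}}

```text
clock: 11.15
tcp_pos: [0.5525, -0.236, 0.0469]
orientation: [[-0.989, -0.148, -0.002], [-0.148, 0.989, 0.0], [0.002, 0.0, -1.0]]
ft_force: [-6.4, -0.6, 0.1]
width: 0.281
grasp_force: 80.5
```

Emit:
{"method": "drive_tool", "body": {
  "rows": [
    [[0, 0, 0.01, 0, 0, 0, 1], [0, 0, 0.02, 0, 0, 0, 1], [0, 0, 0.03, 0, 0, 0, 1], [0, 0, 0.038, 0, 0, 0, 1], [0, 0, 0.038, 0, 0, 0, 1]]
  ]
}}

```text
clock: 11.65
tcp_pos: [0.5521, -0.2358, 0.0371]
orientation: [[-0.989, -0.148, -0.002], [-0.148, 0.989, 0.001], [0.002, 0.001, -1.0]]
ft_force: [-6.5, -2.0, -1.4]
width: 0.284
grasp_force: 80.6
```

Emit:
{"method": "drive_tool", "body": {
  "rows": [
    [[0, 0, 0.006, 0, 0, 0, 1], [0, 0, 0.012, 0, 0, 0, 1], [0, 0, 0.016, 0, 0, 0, 1], [0, 0, 0.016, 0, 0, 0, 1]]
  ]
}}

```text
clock: 12.05
tcp_pos: [0.5523, -0.2358, 0.0333]
orientation: [[-0.989, -0.148, -0.002], [-0.148, 0.989, 0.0], [0.002, 0.001, -1.0]]
ft_force: [-6.6, -1.3, -0.3]
width: 0.281
grasp_force: 80.7
```

Emit:
{"method": "drive_tool", "body": {
  "rows": [
    [[0, 0, 0.006, 0, 0, 0, 1], [0, 0, 0.012, 0, 0, 0, 1], [0, 0, 0.012, 0, 0, 0, 1]]
  ]
}}

```text
clock: 12.35
tcp_pos: [0.5522, -0.2359, 0.0303]
orientation: [[-0.989, -0.148, -0.002], [-0.148, 0.989, 0.0], [0.002, 0.001, -1.0]]
ft_force: [-6.5, -0.5, -1.2]
width: 0.283
grasp_force: 80.7
```

Emit:
{"method": "drive_tool", "body": {
  "rows": [
    [[0.004, 0, 0, 0, 0, 0, 1], [0.008, 0, 0, 0, 0, 0, 1], [0.01, 0, 0, 0, 0, 0, 1], [0.01, 0, 0, 0, 0, 0, 1]]
  ]
}}

```text
clock: 12.75
tcp_pos: [0.55, -0.2362, 0.0303]
orientation: [[-0.989, -0.148, -0.002], [-0.148, 0.989, 0.0], [0.001, 0.001, -1.0]]
ft_force: [-6.0, -1.6, -1.2]
width: 0.283
grasp_force: 80.6
```

Emit:
{"method": "drive_tool", "body": {
  "rows": [
    [[0, 0, 0.003, 0, 0, 0, 1], [0, 0, 0.007, 0, 0, 0, 1], [0, 0, 0.007, 0, 0, 0, 1]]
  ]
}}

```text
clock: 13.05
tcp_pos: [0.5502, -0.2362, 0.0298]
orientation: [[-0.989, -0.148, -0.002], [-0.148, 0.989, 0.0], [0.002, 0.001, -1.0]]
ft_force: [-8.4, 0.9, 6.6]
width: 0.283
grasp_force: 81.7
```

Emit:
{"method": "drive_tool", "body": {
  "rows": [
    [[0.002, 0, 0.004, 0, 0, 0, 1], [0.003, 0, 0.006, 0, 0, 0, 1], [0.003, 0, 0.006, 0, 0, 0, 1]]
  ]
}}

```text
clock: 13.35
tcp_pos: [0.5502, -0.2362, 0.0298]
orientation: [[-0.989, -0.148, -0.0], [-0.148, 0.989, 0.0], [0.0, 0.001, -1.0]]
ft_force: [-9.5, 2.7, 14.4]
width: 0.283
grasp_force: 82.6
```

Emit:
{"method": "drive_tool", "body": {
  "rows": [
    [[0, 0, 0, 0, 0, 0, -0.05], [0, 0, 0, 0, 0, 0, -0.05], [0, 0, -0.02, 0, 0, 0, -0.05], [0, 0, -0.1, 0, 0, 0, -0.05], [0, 0, -0.2, 0, 0, 0, -0.05]]
  ]
}}

```text
clock: 13.85
tcp_pos: [0.5495, -0.2359, 0.0767]
orientation: [[-0.989, -0.147, -0.002], [-0.147, 0.989, 0.001], [0.001, 0.001, -1.0]]
ft_force: [0.8, 0.0, -0.0]
width: 0.524
grasp_force: 0.0
```

Emit:
{"method": "drive_tool", "body": {
  "rows": [
    [[-0.1, 0, -0.1, 0, 0, 0, -0.1], [-0.2, 0, -0.2, 0, 0, 0, -0.1], [-0.32, 0, -0.32, 0, 0, 0, -0.1], [-0.42, 0, -0.42, 0, 0, 0, -0.1], [-0.48, 0, -0.46, 0, 0, 0, -0.1]]
  ]
}}

```text
clock: 14.35
tcp_pos: [0.6729, -0.2189, 0.197]
orientation: [[-0.989, -0.148, 0.008], [-0.148, 0.989, -0.002], [-0.007, -0.003, -1.0]]
ft_force: [-0.8, -0.2, -0.1]
width: 0.546
grasp_force: 0.0
```

Emit:
{"method": "drive_tool", "body": {
  "rows": [
    [[0, 0, 0, 0, 0, 0, -0.1], [0, 0, 0, 0, 0, 0, -0.1], [0, 0, 0, 0, 0, 0, -0.1], [0, 0, 0, 0, 0, 0, -0.1], [0, 0, 0, 0, 0, 0, -0.1]]
  ]
}}

```text
clock: 14.85
tcp_pos: [0.6675, -0.2188, 0.1912]
orientation: [[-0.989, -0.147, -0.002], [-0.147, 0.989, 0.001], [0.002, 0.001, -1.0]]
ft_force: [-0.2, 0.6, -0.1]
width: 0.55
grasp_force: 0.0
```

```bash
python3 - <<'E'
from h import *
c,s=look();pickle.dump((c,s),open("w4.pkl","wb"))
cv2.imwrite("pics/w4.png",cv2.resize(c["frame"][0:300,120:520],None,fx=2,fy=2,interpolation=2))
E
```

```text
t 14.85 tcp [ 667.5 -218.8  191.2] yaw -171.55 w 0.55
```

View pics/w4.png

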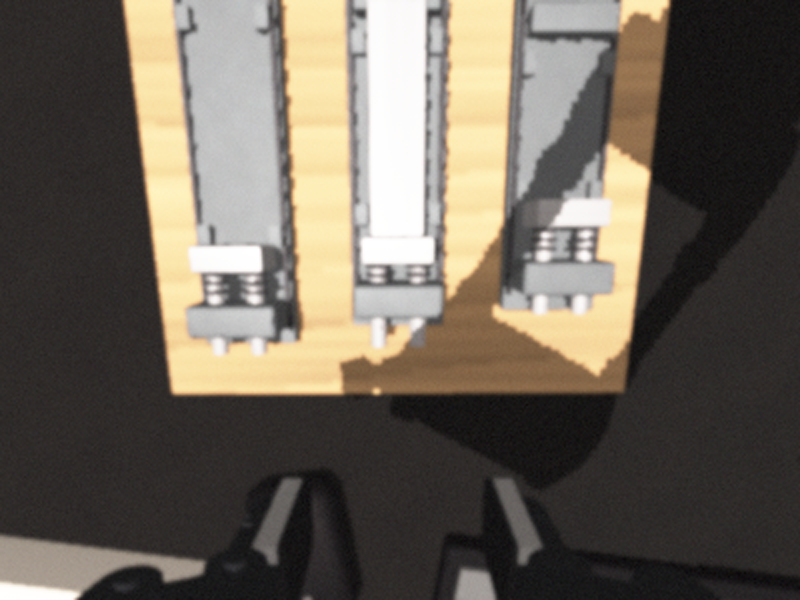

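The mid bar lies between its nubs, centred, with its plunger pushed back (crop (397,245)) and fully released. The long bar is next.

Emit:
{"method": "drive_tool", "body": {
  "rows": [
    [[0.036, 0.12, 0, 0, 0, 0.015, -0.1], [0.073, 0.23, 0, 0, 0, 0.03, -0.1], [0.109, 0.346, 0, 0, 0, 0.045, -0.1], [0.146, 0.462, 0, 0, 0, 0.06, -0.1], [0.182, 0.577, 0, 0, 0, 0.074, -0.1]]
  ]
}}

```text
clock: 15.4
tcp_pos: [0.6014, -0.0819, 0.1922]
orientation: [[-1.0, -0.03, -0.0], [-0.03, 1.0, 0.0], [0.0, 0.0, -1.0]]
ft_force: [-0.4, 0.4, -0.5]
width: 0.548
grasp_force: 0.0
```

Emit:
{"method": "drive_tool", "body": {
  "rows": [
    [[0.05, 0.11, 0, 0, 0, 0.015, -0.1], [0.1, 0.22, 0, 0, 0, 0.03, -0.1], [0.15, 0.33, 0, 0, 0, 0.045, -0.1], [0.2, 0.44, 0, 0, 0, 0.06, -0.1], [0.249, 0.552, 0, 0, 0, 0.074, -0.1]]
  ]
}}

```text
clock: 15.9
tcp_pos: [0.5348, 0.054, 0.1923]
orientation: [[-0.996, 0.086, 0.0], [0.086, 0.996, 0.0], [-0.0, 0.0, -1.0]]
ft_force: [0.8, 0.3, 0.6]
width: 0.549
grasp_force: 0.0
```

Emit:
{"method": "drive_tool", "body": {
  "rows": [
    [[0.07, 0.12, 0, 0, 0, 0.015, -0.1], [0.14, 0.24, 0, 0, 0, 0.03, -0.1], [0.21, 0.35, 0, 0, 0, 0.045, -0.1], [0.27, 0.45, 0, 0, 0, 0.06, -0.1], [0.312, 0.519, 0, 0, 0, 0.075, -0.1]]
  ]
}}

```text
clock: 16.4
tcp_pos: [0.4677, 0.1904, 0.1923]
orientation: [[-0.98, 0.201, -0.0], [0.201, 0.98, 0.0], [0.0, 0.0, -1.0]]
ft_force: [-0.2, 0.3, -0.7]
width: 0.546
grasp_force: 0.0
```

Emit:
{"method": "drive_tool", "body": {
  "rows": [
    [[0, 0, 0.1, 0, 0, 0, -0.1], [0, 0, 0.22, 0, 0, 0, -0.1], [0, 0, 0.34, 0, 0, 0, -0.1], [0, 0, 0.44, 0, 0, 0, -0.1], [0, 0, 0.48, 0, 0, 0, -0.1]]
  ]
}}

```text
clock: 16.9
tcp_pos: [0.4666, 0.1882, 0.0695]
orientation: [[-0.98, 0.201, -0.005], [0.201, 0.98, -0.002], [0.004, -0.002, -1.0]]
ft_force: [-1.4, 0.0, 0.2]
width: 0.551
grasp_force: 0.0
```

Emit:
{"method": "drive_tool", "body": {
  "rows": [
    [[0, 0, 0, 0, 0, 0, -0.1], [0, 0, 0, 0, 0, 0, -0.1], [0, 0, 0, 0, 0, 0, -0.1], [0, 0, 0, 0, 0, 0, -0.1], [0, 0, 0, 0, 0, 0, -0.1]]
  ]
}}

```text
clock: 17.4
tcp_pos: [0.4698, 0.1893, 0.0734]
orientation: [[-0.98, 0.201, 0.002], [0.201, 0.98, 0.001], [-0.002, 0.001, -1.0]]
ft_force: [-0.5, 0.0, -0.4]
width: 0.552
grasp_force: 0.0
```

```bash
python3 - <<'E'
from h import *
c,s=look("w5.png");pickle.dump((c,s),open("w5.pkl","wb"))
for lo in (150,200,225):
    for r in rects(c,s,.026,lo): 
        if 380<r[0][0]<540 and 40<r[0][1]<280: print(lo,*r)
E
```

```text
t 17.4 tcp [469.8 189.3  73.4] yaw 168.41 w 0.552
150 [511.1 227.7] [37.9 10.2] 6.38 [378. 260.]
150 [492.6 136.8] [10.4 38.1] 60.78 [258. 259.]
150 [467.2  71.4] [82.2 41.7] 1.74 [161. 240.]
150 [467.9 188.2] [ 27.4 123. ] 78.18 [317. 208.]
150 [459.1 248.3] [101.7  13.2] 1.45 [397. 183.]
200 [511.6 227.5] [35.2  7.8] 6.33 [379. 260.]
200 [492.7 136.7] [ 8.5 35.6] 60.86 [258. 260.]
200 [467.6  71.1] [81.1 40.3] 1.71 [161. 240.]
200 [467.8 188.5] [ 27.  121.4] 78.37 [317. 208.]
200 [458.9 248.2] [100.9  12.4] 1.16 [397. 183.]
225 [468.4  65.1] [79.7 28.1] 1.72 [153. 243.]
225 [467.8 188.5] [ 26.4 121.5] 78.19 [317. 208.]
225 [458.9 248.3] [100.6  12.2] 1.41 [397. 183.]
```

Emit:
{"method": "drive_tool", "body": {
  "rows": [
    [[0, 0, 0.09, 0, 0, 0, -0.1], [0, 0, 0.17, 0, 0, 0, -0.1], [0, 0, 0.23, 0, 0, 0, -0.1], [0, 0, 0.26, 0, 0, 0, -0.1], [0, 0, 0.267, 0, 0, 0, -0.1]]
  ]
}}

```text
clock: 17.95
tcp_pos: [0.4683, 0.1888, 0.0048]
orientation: [[-0.98, 0.201, -0.002], [0.201, 0.98, -0.001], [0.001, -0.001, -1.0]]
ft_force: [-0.5, 0.8, 0.2]
width: 0.55
grasp_force: 0.0
```

Emit:
{"method": "drive_tool", "body": {
  "rows": [
    [[0, 0, 0, 0, 0, 0, -0.1], [0, 0, 0, 0, 0, 0, -0.1], [0, 0, 0, 0, 0, 0, -0.1], [0, 0, 0, 0, 0, 0, 1], [0, 0, 0, 0, 0, 0, 1]]
  ]
}}

```text
clock: 18.45
tcp_pos: [0.4695, 0.1891, 0.0064]
orientation: [[-0.98, 0.201, 0.001], [0.201, 0.98, 0.0], [-0.001, 0.0, -1.0]]
ft_force: [-0.7, -1.2, 2.9]
width: 0.284
grasp_force: 80.3
```

Emit:
{"method": "drive_tool", "body": {
  "rows": [
    [[0, 0, 0, 0, 0, 0, 1], [0, 0, 0, 0, 0, 0, 1], [0, 0, 0, 0, 0, 0, 1], [0, 0, 0, 0, 0, 0, 1]]
  ]
}}

```text
clock: 18.85
tcp_pos: [0.4695, 0.1892, 0.0064]
orientation: [[-0.98, 0.201, 0.001], [0.201, 0.98, 0.0], [-0.001, 0.0, -1.0]]
ft_force: [-1.7, -1.0, 6.6]
width: 0.284
grasp_force: 80.7
```

```bash
python3 - <<'E'
from h import *
c,s=look()
for lo in (150,200):
    for r in rects(c,s,.026,lo): 
        if 380<r[0][0]<540 and 170<r[0][1]<280: print(lo,*r)
E
```

```text
t 18.85 tcp [469.5 189.2   6.4] yaw 168.42 w 0.284
150 [459.5 189.2] [ 42.9 107.5] 86.59 [318. 241.]
150 [453.8 246. ] [91.6 11.9] 1.46 [430. 203.]
200 [460.  190.5] [ 26.4 105.8] 78.28 [318. 236.]
200 [453.6 245.9] [90.8 11.4] 1.18 [430. 203.]
```

Emit:
{"method": "drive_tool", "body": {
  "rows": [
    [[0, 0, -0.1, 0, 0, 0, 1], [0, 0, -0.3, 0, 0, 0, 1], [0, 0, -0.5, 0, 0, 0, 1], [0, 0, -0.7, 0, 0, 0, 1], [0, 0, -0.768, 0, 0, 0, 1]]
  ]
}}

```text
clock: 19.4
tcp_pos: [0.4717, 0.1901, 0.2034]
orientation: [[-0.98, 0.201, 0.009], [0.201, 0.98, 0.003], [-0.008, 0.005, -1.0]]
ft_force: [1.1, -0.1, -3.3]
width: 0.285
grasp_force: 79.9
```

Emit:
{"method": "drive_tool", "body": {
  "rows": [
    [[-0.048, -0.13, 0, 0, 0, -0.015, 1], [-0.095, -0.26, 0, 0, 0, -0.03, 1], [-0.143, -0.39, 0, 0, 0, -0.045, 1], [-0.19, -0.52, 0, 0, 0, -0.06, 1], [-0.238, -0.644, 0, 0, 0, -0.074, 1]]
  ]
}}

```text
clock: 19.9
tcp_pos: [0.494, 0.018, 0.1966]
orientation: [[-0.996, 0.085, -0.002], [0.085, 0.996, 0.0], [0.002, -0.0, -1.0]]
ft_force: [0.1, -0.3, -2.4]
width: 0.282
grasp_force: 79.8
```

Emit:
{"method": "drive_tool", "body": {
  "rows": [
    [[-0.032, -0.133, 0, 0, 0, -0.015, 1], [-0.065, -0.267, 0, 0, 0, -0.03, 1], [-0.097, -0.4, 0, 0, 0, -0.045, 1], [-0.13, -0.534, 0, 0, 0, -0.06, 1], [-0.162, -0.667, 0, 0, 0, -0.074, 1]]
  ]
}}

```text
clock: 20.4
tcp_pos: [0.5201, -0.1514, 0.1964]
orientation: [[-1.0, -0.031, -0.002], [-0.031, 1.0, 0.001], [0.002, 0.001, -1.0]]
ft_force: [0.3, 2.4, -3.3]
width: 0.289
grasp_force: 79.8
```

Emit:
{"method": "drive_tool", "body": {
  "rows": [
    [[-0.017, -0.14, 0, 0, 0, -0.015, 1], [-0.034, -0.3, 0, 0, 0, -0.03, 1], [-0.05, -0.45, 0, 0, 0, -0.045, 1], [-0.07, -0.6, 0, 0, 0, -0.06, 1], [-0.083, -0.681, 0, 0, 0, -0.075, 1]]
  ]
}}

```text
clock: 20.9
tcp_pos: [0.5462, -0.3225, 0.1962]
orientation: [[-0.989, -0.147, -0.001], [-0.147, 0.989, -0.0], [0.001, 0.0, -1.0]]
ft_force: [-0.3, 0.3, -2.7]
width: 0.285
grasp_force: 79.8
```

Emit:
{"method": "drive_tool", "body": {
  "rows": [
    [[0, 0, 0.03, 0, 0, 0, 1], [0, 0, 0.13, 0, 0, 0, 1], [0, 0, 0.25, 0, 0, 0, 1], [0, 0, 0.37, 0, 0, 0, 1], [0, 0, 0.46, 0, 0, 0, 1]]
  ]
}}

```text
clock: 21.4
tcp_pos: [0.5448, -0.3175, 0.079]
orientation: [[-0.989, -0.148, -0.004], [-0.148, 0.989, 0.003], [0.004, 0.004, -1.0]]
ft_force: [-1.5, 0.9, -3.2]
width: 0.285
grasp_force: 79.9
```

Emit:
{"method": "drive_tool", "body": {
  "rows": [
    [[0, 0, 0.05, 0, 0, 0, 1], [0, 0, 0.07, 0, 0, 0, 1], [0, 0, 0.08, 0, 0, 0, 1], [0, 0, 0.08, 0, 0, 0, 1], [0, 0, 0.08, 0, 0, 0, 1]]
  ]
}}

```text
clock: 21.9
tcp_pos: [0.5478, -0.3204, 0.0641]
orientation: [[-0.989, -0.147, 0.002], [-0.147, 0.989, -0.001], [-0.002, -0.002, -1.0]]
ft_force: [-0.1, -0.3, -3.8]
width: 0.289
grasp_force: 79.8
```

Emit:
{"method": "drive_tool", "body": {
  "rows": [
    [[0, 0, 0, 0, 0, 0, 1], [0, 0, 0, 0, 0, 0, 1]]
  ]
}}

```text
clock: 22.1
tcp_pos: [0.5474, -0.3202, 0.0635]
orientation: [[-0.989, -0.147, 0.001], [-0.147, 0.989, -0.001], [-0.001, -0.001, -1.0]]
ft_force: [-0.3, -0.9, -3.4]
width: 0.283
grasp_force: 79.8
```

```bash
python3 - <<'E'
from h import *
c,s=look("w6.png");pickle.dump((c,s),open("w6.pkl","wb"))
p=np.array(s["tcp_pos"])*1000;print("u,v",p[0]*.98902+p[1]*.14781,-p[0]*.14781+p[1]*.98902)
E
```

```text
t 22.1 tcp [ 547.4 -320.2   63.5] yaw -171.52 w 0.283
u,v 494.02663109118777 -397.5629702292499
```

View pics/w6.png

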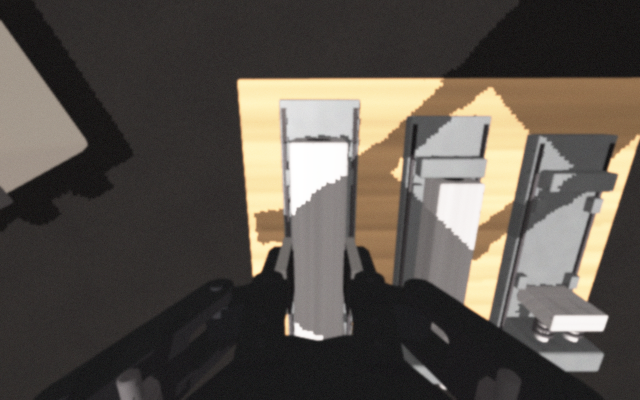

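Mid is seated behind its lip, and the long bar is centred over its rail (bar 290–349, rail 281–359). I lower it and feel for the plunger.

Emit:
{"method": "drive_tool", "body": {
  "rows": [
    [[0, 0.002, 0.02, 0, 0, 0, 1], [0, 0.002, 0.04, 0, 0, 0, 1], [0, 0.002, 0.058, 0, 0, 0, 1], [-0.01, 0.002, 0.064, 0, 0, 0, 1], [-0.016, 0.002, 0.064, 0, 0, 0, 1]]
  ]
}}

```text
clock: 22.65
tcp_pos: [0.5505, -0.3184, 0.0458]
orientation: [[-0.989, -0.147, -0.001], [-0.147, 0.989, 0.001], [0.001, 0.001, -1.0]]
ft_force: [-0.2, -0.1, -2.9]
width: 0.282
grasp_force: 79.8
```

Emit:
{"method": "drive_tool", "body": {
  "rows": [
    [[-0.004, 0, 0, 0, 0, 0, 1], [-0.004, 0, 0, 0, 0, 0, 1], [-0.004, 0, 0, 0, 0, 0, 1]]
  ]
}}

```text
clock: 22.95
tcp_pos: [0.5519, -0.3187, 0.0468]
orientation: [[-0.989, -0.148, 0.0], [-0.148, 0.989, -0.0], [-0.0, -0.0, -1.0]]
ft_force: [-0.1, -0.9, -4.2]
width: 0.283
grasp_force: 79.8
```

Emit:
{"method": "drive_tool", "body": {
  "rows": [
    [[-0.004, 0, 0, 0, 0, 0, 1], [-0.004, 0, 0, 0, 0, 0, 1]]
  ]
}}

```text
clock: 23.15
tcp_pos: [0.5528, -0.3184, 0.0467]
orientation: [[-0.989, -0.147, 0.0], [-0.147, 0.989, -0.0], [-0.0, -0.0, -1.0]]
ft_force: [0.1, 0.7, -3.2]
width: 0.284
grasp_force: 79.8
```

Emit:
{"method": "drive_tool", "body": {
  "rows": [
    [[-0.004, 0, 0, 0, 0, 0, 1], [-0.004, 0, 0, 0, 0, 0, 1]]
  ]
}}

```text
clock: 23.35
tcp_pos: [0.5538, -0.3183, 0.0466]
orientation: [[-0.989, -0.147, 0.0], [-0.147, 0.989, -0.0], [-0.0, -0.0, -1.0]]
ft_force: [0.3, -0.2, -3.3]
width: 0.283
grasp_force: 79.8
```

Emit:
{"method": "drive_tool", "body": {
  "rows": [
    [[-0.004, 0, 0, 0, 0, 0, 1], [-0.004, 0, 0, 0, 0, 0, 1]]
  ]
}}

```text
clock: 23.55
tcp_pos: [0.5548, -0.3181, 0.0466]
orientation: [[-0.989, -0.148, 0.0], [-0.148, 0.989, -0.0], [-0.0, -0.0, -1.0]]
ft_force: [0.8, -0.6, -3.0]
width: 0.286
grasp_force: 79.8
```

Emit:
{"method": "drive_tool", "body": {
  "rows": [
    [[-0.004, 0, 0, 0, 0, 0, 1], [-0.004, 0, 0, 0, 0, 0, 1]]
  ]
}}

```text
clock: 23.75
tcp_pos: [0.5558, -0.318, 0.0465]
orientation: [[-0.989, -0.147, 0.0], [-0.147, 0.989, -0.0], [-0.0, -0.0, -1.0]]
ft_force: [0.5, -0.1, -2.4]
width: 0.281
grasp_force: 79.8
```

Emit:
{"method": "drive_tool", "body": {
  "rows": [
    [[-0.004, 0, 0, 0, 0, 0, 1], [-0.004, 0, 0, 0, 0, 0, 1]]
  ]
}}

```text
clock: 23.95
tcp_pos: [0.5568, -0.3178, 0.0466]
orientation: [[-0.989, -0.147, 0.0], [-0.147, 0.989, -0.0], [-0.0, -0.0, -1.0]]
ft_force: [-0.5, 1.2, -3.6]
width: 0.282
grasp_force: 79.8
```

Emit:
{"method": "drive_tool", "body": {
  "rows": [
    [[-0.004, 0, 0, 0, 0, 0, 1], [-0.004, 0, 0, 0, 0, 0, 1]]
  ]
}}

```text
clock: 24.15
tcp_pos: [0.5574, -0.3177, 0.0464]
orientation: [[-0.989, -0.148, -0.001], [-0.148, 0.989, 0.0], [0.001, 0.0, -1.0]]
ft_force: [-1.2, -0.4, -2.7]
width: 0.282
grasp_force: 79.9
```

Emit:
{"method": "drive_tool", "body": {
  "rows": [
    [[-0.004, 0, 0, 0, 0, 0, 1], [-0.004, 0, 0, 0, 0, 0, 1]]
  ]
}}

```text
clock: 24.35
tcp_pos: [0.558, -0.3176, 0.0464]
orientation: [[-0.989, -0.148, -0.001], [-0.148, 0.989, 0.0], [0.001, 0.0, -1.0]]
ft_force: [-3.3, -1.2, -1.2]
width: 0.282
grasp_force: 80.0
```

Emit:
{"method": "drive_tool", "body": {
  "rows": [
    [[-0.008, 0, 0, 0, 0, 0, 1], [-0.016, 0, 0, 0, 0, 0, 1], [-0.024, 0, 0, 0, 0, 0, 1], [-0.032, 0, 0, 0, 0, 0, 1], [-0.032, 0, 0, 0, 0, 0, 1]]
  ]
}}

```text
clock: 24.85
tcp_pos: [0.5658, -0.3164, 0.0464]
orientation: [[-0.989, -0.148, -0.002], [-0.148, 0.989, 0.0], [0.002, 0.0, -1.0]]
ft_force: [-5.8, -1.8, 1.0]
width: 0.282
grasp_force: 80.1
```

Emit:
{"method": "drive_tool", "body": {
  "rows": [
    [[0, 0, 0.01, 0, 0, 0, 1], [0, 0, 0.02, 0, 0, 0, 1], [0, 0, 0.03, 0, 0, 0, 1], [0, 0, 0.038, 0, 0, 0, 1], [0, 0, 0.038, 0, 0, 0, 1]]
  ]
}}

```text
clock: 25.35
tcp_pos: [0.5656, -0.3164, 0.0368]
orientation: [[-0.989, -0.148, -0.002], [-0.148, 0.989, 0.0], [0.002, 0.001, -1.0]]
ft_force: [-5.8, -1.9, -1.0]
width: 0.284
grasp_force: 80.4
```

Emit:
{"method": "drive_tool", "body": {
  "rows": [
    [[0, 0, 0.006, 0, 0, 0, 1], [0, 0, 0.012, 0, 0, 0, 1], [0, 0, 0.018, 0, 0, 0, 1], [0, 0, 0.022, 0, 0, 0, 1], [0, 0, 0.022, 0, 0, 0, 1]]
  ]
}}

```text
clock: 25.85
tcp_pos: [0.5657, -0.3165, 0.0315]
orientation: [[-0.989, -0.148, -0.002], [-0.148, 0.989, 0.0], [0.002, 0.0, -1.0]]
ft_force: [-6.6, -0.3, 1.1]
width: 0.282
grasp_force: 80.4
```

Emit:
{"method": "drive_tool", "body": {
  "rows": [
    [[0.004, 0, 0, 0, 0, 0, 1], [0.008, 0, 0, 0, 0, 0, 1], [0.01, 0, 0, 0, 0, 0, 1], [0.01, 0, 0, 0, 0, 0, 1]]
  ]
}}

```text
clock: 26.25
tcp_pos: [0.5635, -0.3168, 0.0316]
orientation: [[-0.989, -0.148, -0.001], [-0.148, 0.989, 0.0], [0.001, 0.0, -1.0]]
ft_force: [-5.8, -1.2, -0.4]
width: 0.283
grasp_force: 80.4
```

Emit:
{"method": "drive_tool", "body": {
  "rows": [
    [[0, 0, 0.004, 0, 0, 0, 1], [0, 0, 0.008, 0, 0, 0, 1], [0, 0, 0.012, 0, 0, 0, 1], [0, 0, 0.012, 0, 0, 0, 1]]
  ]
}}

```text
clock: 26.65
tcp_pos: [0.5637, -0.3168, 0.0304]
orientation: [[-0.989, -0.148, -0.001], [-0.148, 0.989, 0.0], [0.001, 0.0, -1.0]]
ft_force: [-8.3, 0.7, 10.1]
width: 0.279
grasp_force: 81.7
```

Emit:
{"method": "drive_tool", "body": {
  "rows": [
    [[0, 0, 0, 0, 0, 0, -0.05], [0, 0, 0, 0, 0, 0, -0.05], [0, 0, -0.02, 0, 0, 0, -0.05], [0, 0, -0.1, 0, 0, 0, -0.05], [0, 0, -0.25, 0, 0, 0, -0.05]]
  ]
}}

```text
clock: 27.15
tcp_pos: [0.5622, -0.3151, 0.0885]
orientation: [[-0.989, -0.148, -0.005], [-0.148, 0.989, 0.004], [0.004, 0.004, -1.0]]
ft_force: [0.3, 0.6, 0.5]
width: 0.525
grasp_force: 0.0
```

Emit:
{"method": "drive_tool", "body": {
  "rows": [
    [[0, 0, -0.15, 0, 0, 0, -0.1], [0, 0, -0.3, 0, 0, 0, -0.1], [0, 0, -0.4, 0, 0, 0, -0.1], [0, 0, -0.43, 0, 0, 0, -0.1]]
  ]
}}

```text
clock: 27.55
tcp_pos: [0.5668, -0.318, 0.2037]
orientation: [[-0.989, -0.148, 0.008], [-0.148, 0.989, -0.004], [-0.007, -0.005, -1.0]]
ft_force: [0.7, 0.1, -0.4]
width: 0.549
grasp_force: 0.0
```

Emit:
{"method": "drive_tool", "body": {
  "rows": [
    [[0.015, 0.157, 0, 0, 0, 0.008, -0.1], [0.03, 0.314, 0, 0, 0, 0.015, -0.1], [0.045, 0.47, 0, 0, 0, 0.023, -0.1], [0.06, 0.627, 0, 0, 0, 0.03, -0.1], [0.075, 0.784, 0, 0, 0, 0.038, -0.1]]
  ]
}}

```text
clock: 28.05
tcp_pos: [0.5156, -0.1239, 0.1972]
orientation: [[-0.996, -0.087, -0.001], [-0.087, 0.996, 0.001], [0.001, 0.001, -1.0]]
ft_force: [1.6, 0.3, -0.5]
width: 0.552
grasp_force: 0.0
```

Emit:
{"method": "drive_tool", "body": {
  "rows": [
    [[0.024, 0.157, 0, 0, 0, 0.008, -0.1], [0.048, 0.314, 0, 0, 0, 0.015, -0.1], [0.072, 0.47, 0, 0, 0, 0.023, -0.1], [0.1, 0.627, 0, 0, 0, 0.03, -0.1], [0.121, 0.778, 0, 0, 0, 0.038, -0.1]]
  ]
}}

```text
clock: 28.55
tcp_pos: [0.468, 0.0671, 0.1974]
orientation: [[-1.0, -0.028, -0.001], [-0.028, 1.0, 0.0], [0.001, 0.0, -1.0]]
ft_force: [0.8, -1.1, 0.2]
width: 0.548
grasp_force: 0.0
```

Emit:
{"method": "drive_tool", "body": {
  "rows": [
    [[0, 0, 0.1, 0, 0, 0, -0.1], [0, 0, 0.22, 0, 0, 0, -0.1], [0, 0, 0.34, 0, 0, 0, -0.1], [0, 0, 0.44, 0, 0, 0, -0.1], [0, 0, 0.52, 0, 0, 0, -0.1]]
  ]
}}

```text
clock: 29.05
tcp_pos: [0.4675, 0.0656, 0.0657]
orientation: [[-1.0, -0.029, -0.003], [-0.029, 1.0, -0.0], [0.003, 0.0, -1.0]]
ft_force: [0.4, 0.2, 0.1]
width: 0.549
grasp_force: 0.0
```

Emit:
{"method": "drive_tool", "body": {
  "rows": [
    [[0, 0, 0, 0, 0, 0, -0.1], [0, 0, 0, 0, 0, 0, -0.1], [0, 0, 0, 0, 0, 0, -0.1], [0, 0, 0, 0, 0, 0, -0.1], [0, 0, 0, 0, 0, 0, -0.1]]
  ]
}}

```text
clock: 29.55
tcp_pos: [0.4703, 0.0655, 0.0697]
orientation: [[-1.0, -0.029, 0.002], [-0.029, 1.0, 0.0], [-0.002, 0.0, -1.0]]
ft_force: [0.8, -0.6, 1.1]
width: 0.55
grasp_force: 0.0
```

```bash
python3 - <<'E'
from h import *
c,s=look()
for lo in (150,200,225):
    for r in rects(c,s,.026,lo): 
        if 400<r[0][0]<540 and 20<r[0][1]<110: print(lo,*r)
E
```

```text
t 29.55 tcp [470.3  65.5  69.7] yaw -178.36 w 0.55
150 [468.6  64.7] [79.6 25.1] 2.69 [318. 215.]
200 [439.9  54.5] [18.9  6.1] 0.54 [304. 178.]
225 [439.9  54.5] [18.9  6.1] 0.54 [304. 177.]
```

Emit:
{"method": "drive_tool", "body": {
  "rows": [
    [[0.003, 0, 0.09, 0, 0, 0, -0.1], [0.003, 0, 0.17, 0, 0, 0, -0.1], [0.003, 0, 0.22, 0, 0, 0, -0.1], [0.003, 0, 0.245, 0, 0, 0, -0.1], [0.003, 0, 0.252, 0, 0, 0, -0.1]]
  ]
}}

```text
clock: 30.1
tcp_pos: [0.4682, 0.0654, 0.0051]
orientation: [[-1.0, -0.029, -0.001], [-0.029, 1.0, -0.0], [0.001, -0.0, -1.0]]
ft_force: [0.4, 0.2, 0.9]
width: 0.551
grasp_force: 0.0
```

Emit:
{"method": "drive_tool", "body": {
  "rows": [
    [[0, 0, 0, 0, 0, 0, -0.1], [0, 0, 0, 0, 0, 0, -0.1], [0, 0, 0, 0, 0, 0, -0.1], [0, 0, 0, 0, 0, 0, 1], [0, 0, 0, 0, 0, 0, 1]]
  ]
}}

```text
clock: 30.6
tcp_pos: [0.4691, 0.0656, 0.0064]
orientation: [[-1.0, -0.028, 0.001], [-0.028, 1.0, 0.0], [-0.001, 0.0, -1.0]]
ft_force: [0.1, 1.0, 2.3]
width: 0.285
grasp_force: 79.2
```

Emit:
{"method": "drive_tool", "body": {
  "rows": [
    [[0, 0, 0, 0, 0, 0, 1], [0, 0, 0, 0, 0, 0, 1], [0, 0, 0, 0, 0, 0, 1], [0, 0, 0, 0, 0, 0, 1]]
  ]
}}

```text
clock: 31.0
tcp_pos: [0.4691, 0.0656, 0.0064]
orientation: [[-1.0, -0.029, 0.001], [-0.029, 1.0, 0.0], [-0.001, 0.0, -1.0]]
ft_force: [-1.6, 1.0, 5.5]
width: 0.286
grasp_force: 79.6
```

Emit:
{"method": "drive_tool", "body": {
  "rows": [
    [[0, 0, -0.1, 0, 0, 0, 1], [0, 0, -0.3, 0, 0, 0, 1], [0, 0, -0.5, 0, 0, 0, 1], [0, 0, -0.7, 0, 0, 0, 1], [0, 0, -0.768, 0, 0, 0, 1]]
  ]
}}

```text
clock: 31.5
tcp_pos: [0.4714, 0.0656, 0.2032]
orientation: [[-1.0, -0.029, 0.009], [-0.029, 1.0, 0.001], [-0.009, 0.0, -1.0]]
ft_force: [1.7, 0.1, -3.7]
width: 0.284
grasp_force: 79.7
```

Emit:
{"method": "drive_tool", "body": {
  "rows": [
    [[-0.018, -0.09, 0, 0, 0, -0.008, 1], [-0.037, -0.18, 0, 0, 0, -0.015, 1], [-0.055, -0.27, 0, 0, 0, -0.023, 1], [-0.074, -0.36, 0, 0, 0, -0.03, 1], [-0.092, -0.449, 0, 0, 0, -0.038, 1]]
  ]
}}

```text
clock: 32.0
tcp_pos: [0.4939, -0.0469, 0.1964]
orientation: [[-0.996, -0.089, -0.002], [-0.089, 0.996, 0.0], [0.002, 0.0, -1.0]]
ft_force: [1.2, 0.6, -3.0]
width: 0.284
grasp_force: 79.5
```

Emit:
{"method": "drive_tool", "body": {
  "rows": [
    [[-0.013, -0.1, 0, 0, 0, -0.008, 1], [-0.026, -0.2, 0, 0, 0, -0.015, 1], [-0.039, -0.3, 0, 0, 0, -0.023, 1], [-0.052, -0.4, 0, 0, 0, -0.03, 1], [-0.065, -0.454, 0, 0, 0, -0.038, 1]]
  ]
}}

```text
clock: 32.5
tcp_pos: [0.5202, -0.1594, 0.1962]
orientation: [[-0.989, -0.147, -0.002], [-0.147, 0.989, -0.0], [0.002, 0.0, -1.0]]
ft_force: [-0.5, 0.3, -3.0]
width: 0.281
grasp_force: 79.5
```

Emit:
{"method": "drive_tool", "body": {
  "rows": [
    [[0, 0, 0.03, 0, 0, 0, 1], [0, 0, 0.13, 0, 0, 0, 1], [0, 0, 0.25, 0, 0, 0, 1], [0, 0, 0.37, 0, 0, 0, 1], [0, 0, 0.46, 0, 0, 0, 1]]
  ]
}}

```text
clock: 33.0
tcp_pos: [0.5185, -0.1561, 0.0792]
orientation: [[-0.989, -0.148, -0.004], [-0.148, 0.989, 0.002], [0.004, 0.002, -1.0]]
ft_force: [-1.3, 0.1, -3.3]
width: 0.284
grasp_force: 79.6
```

Emit:
{"method": "drive_tool", "body": {
  "rows": [
    [[0, 0, 0.05, 0, 0, 0, 1], [0, 0, 0.07, 0, 0, 0, 1], [0, 0, 0.08, 0, 0, 0, 1], [0, 0, 0.08, 0, 0, 0, 1], [0, 0, 0.08, 0, 0, 0, 1]]
  ]
}}

```text
clock: 33.5
tcp_pos: [0.5221, -0.1581, 0.0639]
orientation: [[-0.989, -0.148, 0.002], [-0.148, 0.989, -0.001], [-0.002, -0.001, -1.0]]
ft_force: [-0.8, 0.1, -3.4]
width: 0.286
grasp_force: 79.6
```

Emit:
{"method": "drive_tool", "body": {
  "rows": [
    [[0, 0, 0, 0, 0, 0, 1], [0, 0, 0, 0, 0, 0, 1], [0, 0, 0, 0, 0, 0, 1]]
  ]
}}

```text
clock: 33.8
tcp_pos: [0.5213, -0.1579, 0.063]
orientation: [[-0.989, -0.147, 0.001], [-0.147, 0.989, -0.0], [-0.001, -0.0, -1.0]]
ft_force: [-0.8, -0.9, -4.1]
width: 0.287
grasp_force: 79.6
```

```bash
python3 - <<'E'
from h import *
c,s=look("w7.png");pickle.dump((c,s),open("w7.pkl","wb"))
p=np.array(s["tcp_pos"])*1000;print("u,v",p[0]*.98902+p[1]*.14781,-p[0]*.14781+p[1]*.98902)
g=cv2.cvtColor(c["frame"],cv2.COLOR_BGR2GRAY).astype(int)
for v in (130,150,170,190,205): print(v,g[v-1:v+2,262:376].mean(0).astype(int)[::2].tolist())
E
```

```text
t 33.8 tcp [ 521.3 -157.9   63. ] yaw -171.52 w 0.287
u,v 492.19388870052774 -233.17786756797517
130 [224, 223, 223, 223, 224, 224, 223, 223, 223, 223, 224, 224, 223, 224, 224, 223, 224, 223, 223, 223, 224, 223, 223, 224, 224, 225, 224, 224, 225, 224, 224, 225, 224, 224, 225, 225, 224, 224, 225, 225, 225, 224, 225, 225, 224, 225, 225, 225, 225, 223, 226, 223, 214, 192, 148, 109, 111]
150 [226, 225, 226, 226, 226, 226, 226, 226, 225, 195, 140, 107, 151, 208, 210, 209, 209, 207, 206, 204, 203, 202, 206, 204, 205, 204, 208, 205, 203, 205, 203, 204, 204, 203, 202, 204, 201, 200, 199, 199, 198, 198, 198, 198, 179, 96, 65, 70, 102, 111, 112, 112, 110, 111, 111, 110, 112]
170 [237, 238, 238, 238, 237, 237, 238, 237, 238, 228, 171, 102, 121, 189, 204, 203, 203, 204, 206, 205, 203, 198, 189, 187, 174, 132, 124, 136, 157, 157, 162, 181, 183, 179, 139, 106, 81, 80, 80, 82, 84, 81, 82, 81, 67, 28, 35, 85, 118, 124, 125, 125, 127, 126, 124, 126, 137]
190 [235, 235, 235, 235, 236, 236, 236, 236, 236, 234, 197, 137, 126, 179, 195, 155, 131, 135, 136, 136, 138, 136, 138, 138, 136, 133, 119, 113, 112, 112, 114, 116, 113, 115, 116, 115, 115, 113, 115, 116, 116, 107, 88, 80, 71, 50, 60, 100, 118, 122, 122, 122, 123, 120, 123, 122, 121]
205 [239, 239, 240, 239, 239, 239, 240, 239, 239, 237, 212, 151, 169, 199, 215, 245, 252, 252, 240, 143, 135, 134, 133, 131, 133, 135, 135, 134, 131, 132, 129, 127, 125, 128, 132, 133, 132, 133, 134, 132, 130, 125, 109, 86, 82, 60, 68, 115, 131, 130, 129, 127, 129, 129, 129, 128, 129]
```

Emit:
{"method": "drive_tool", "body": {
  "rows": [
    [[0, 0.001, 0.02, 0, 0, 0, 1], [0, 0.001, 0.04, 0, 0, 0, 1], [0, 0.001, 0.058, 0, 0, 0, 1], [-0.01, 0.001, 0.062, 0, 0, 0, 1], [-0.016, 0.001, 0.062, 0, 0, 0, 1]]
  ]
}}

```text
clock: 34.35
tcp_pos: [0.5247, -0.1568, 0.0465]
orientation: [[-0.989, -0.147, -0.001], [-0.147, 0.989, 0.0], [0.001, 0.0, -1.0]]
ft_force: [0.5, 0.2, -1.7]
width: 0.285
grasp_force: 79.6
```

Emit:
{"method": "drive_tool", "body": {
  "rows": [
    [[-0.004, 0, 0, 0, 0, 0, 1], [-0.004, 0, 0, 0, 0, 0, 1], [-0.004, 0, 0, 0, 0, 0, 1]]
  ]
}}

```text
clock: 34.65
tcp_pos: [0.5261, -0.1568, 0.0473]
orientation: [[-0.989, -0.148, 0.0], [-0.148, 0.989, -0.0], [-0.0, -0.0, -1.0]]
ft_force: [-0.5, -0.4, -3.1]
width: 0.282
grasp_force: 79.6
```

Emit:
{"method": "drive_tool", "body": {
  "rows": [
    [[-0.004, 0, 0, 0, 0, 0, 1], [-0.004, 0, 0, 0, 0, 0, 1]]
  ]
}}

```text
clock: 34.85
tcp_pos: [0.527, -0.1566, 0.0472]
orientation: [[-0.989, -0.147, 0.0], [-0.147, 0.989, -0.0], [-0.0, -0.0, -1.0]]
ft_force: [-0.2, -0.0, -3.6]
width: 0.287
grasp_force: 79.6
```

Emit:
{"method": "drive_tool", "body": {
  "rows": [
    [[-0.004, 0, 0, 0, 0, 0, 1], [-0.004, 0, 0, 0, 0, 0, 1]]
  ]
}}

```text
clock: 35.05
tcp_pos: [0.528, -0.1565, 0.0471]
orientation: [[-0.989, -0.148, 0.0], [-0.148, 0.989, -0.0], [-0.0, -0.0, -1.0]]
ft_force: [-0.2, 0.4, -3.3]
width: 0.284
grasp_force: 79.6
```

Emit:
{"method": "drive_tool", "body": {
  "rows": [
    [[-0.004, 0, 0, 0, 0, 0, 1], [-0.004, 0, 0, 0, 0, 0, 1]]
  ]
}}

```text
clock: 35.25
tcp_pos: [0.529, -0.1563, 0.0471]
orientation: [[-0.989, -0.147, 0.0], [-0.147, 0.989, -0.0], [-0.0, -0.0, -1.0]]
ft_force: [0.5, 0.8, -2.6]
width: 0.283
grasp_force: 79.6
```

Emit:
{"method": "drive_tool", "body": {
  "rows": [
    [[-0.004, 0, 0, 0, 0, 0, 1], [-0.004, 0, 0, 0, 0, 0, 1]]
  ]
}}

```text
clock: 35.45
tcp_pos: [0.53, -0.1562, 0.0471]
orientation: [[-0.989, -0.148, 0.0], [-0.148, 0.989, -0.0], [-0.0, -0.0, -1.0]]
ft_force: [-1.0, -0.3, -3.8]
width: 0.284
grasp_force: 79.6
```

Emit:
{"method": "drive_tool", "body": {
  "rows": [
    [[-0.004, 0, 0, 0, 0, 0, 1], [-0.004, 0, 0, 0, 0, 0, 1]]
  ]
}}

```text
clock: 35.65
tcp_pos: [0.5301, -0.1561, 0.0469]
orientation: [[-0.989, -0.148, -0.002], [-0.148, 0.989, 0.0], [0.002, 0.0, -1.0]]
ft_force: [-3.3, -0.9, -1.4]
width: 0.288
grasp_force: 79.7
```

Emit:
{"method": "drive_tool", "body": {
  "rows": [
    [[-0.004, 0, 0, 0, 0, 0, 1], [-0.004, 0, 0, 0, 0, 0, 1]]
  ]
}}

```text
clock: 35.85
tcp_pos: [0.5313, -0.1559, 0.0468]
orientation: [[-0.989, -0.148, -0.001], [-0.148, 0.989, 0.0], [0.001, 0.0, -1.0]]
ft_force: [-3.6, -0.8, -1.7]
width: 0.283
grasp_force: 79.7
```

Emit:
{"method": "drive_tool", "body": {
  "rows": [
    [[-0.008, 0, 0, 0, 0, 0, 1], [-0.016, 0, 0, 0, 0, 0, 1], [-0.024, 0, 0, 0, 0, 0, 1], [-0.031, 0, 0, 0, 0, 0, 1], [-0.031, 0, 0, 0, 0, 0, 1]]
  ]
}}

```text
clock: 36.35
tcp_pos: [0.5386, -0.1547, 0.0467]
orientation: [[-0.989, -0.148, -0.002], [-0.148, 0.989, 0.0], [0.002, 0.0, -1.0]]
ft_force: [-6.6, -1.9, -0.1]
width: 0.283
grasp_force: 79.9
```

Emit:
{"method": "drive_tool", "body": {
  "rows": [
    [[0, 0, 0.01, 0, 0, 0, 1], [0, 0, 0.02, 0, 0, 0, 1], [0, 0, 0.03, 0, 0, 0, 1], [0, 0, 0.038, 0, 0, 0, 1], [0, 0, 0.038, 0, 0, 0, 1]]
  ]
}}

```text
clock: 36.85
tcp_pos: [0.5384, -0.1546, 0.0371]
orientation: [[-0.989, -0.148, -0.003], [-0.148, 0.989, 0.0], [0.002, 0.001, -1.0]]
ft_force: [-7.2, -1.5, -1.0]
width: 0.287
grasp_force: 80.0
```

Emit:
{"method": "drive_tool", "body": {
  "rows": [
    [[0, 0, 0.006, 0, 0, 0, 1], [0, 0, 0.012, 0, 0, 0, 1], [0, 0, 0.018, 0, 0, 0, 1], [0, 0, 0.023, 0, 0, 0, 1], [0, 0, 0.023, 0, 0, 0, 1]]
  ]
}}

```text
clock: 37.35
tcp_pos: [0.5385, -0.1546, 0.0315]
orientation: [[-0.989, -0.148, -0.002], [-0.148, 0.989, 0.0], [0.002, 0.001, -1.0]]
ft_force: [-6.4, -1.2, 0.4]
width: 0.29
grasp_force: 80.1
```

Emit:
{"method": "drive_tool", "body": {
  "rows": [
    [[0.004, 0, 0, 0, 0, 0, 1], [0.008, 0, 0, 0, 0, 0, 1], [0.01, 0, 0, 0, 0, 0, 1], [0.01, 0, 0, 0, 0, 0, 1]]
  ]
}}

```text
clock: 37.75
tcp_pos: [0.5362, -0.155, 0.0315]
orientation: [[-0.989, -0.148, -0.002], [-0.148, 0.989, 0.0], [0.002, 0.001, -1.0]]
ft_force: [-5.6, -1.3, -1.3]
width: 0.286
grasp_force: 80.0
```

Emit:
{"method": "drive_tool", "body": {
  "rows": [
    [[0, 0, 0.004, 0, 0, 0, 1], [0, 0, 0.008, 0, 0, 0, 1], [0, 0, 0.012, 0, 0, 0, 1], [0, 0, 0.012, 0, 0, 0, 1]]
  ]
}}

```text
clock: 38.15
tcp_pos: [0.5365, -0.1549, 0.0303]
orientation: [[-0.989, -0.148, -0.002], [-0.148, 0.989, 0.0], [0.002, 0.001, -1.0]]
ft_force: [-10.8, 1.3, 10.8]
width: 0.287
grasp_force: 81.6
```

Emit:
{"method": "drive_tool", "body": {
  "rows": [
    [[0, 0, 0, 0, 0, 0, -0.05], [0, 0, 0, 0, 0, 0, -0.05], [0, 0, -0.02, 0, 0, 0, -0.05], [0, 0, -0.1, 0, 0, 0, -0.05], [0, 0, -0.25, 0, 0, 0, -0.05]]
  ]
}}

```text
clock: 38.65
tcp_pos: [0.5351, -0.1542, 0.0894]
orientation: [[-0.989, -0.147, -0.005], [-0.147, 0.989, 0.002], [0.005, 0.003, -1.0]]
ft_force: [0.5, 0.7, 0.2]
width: 0.525
grasp_force: 0.0
```

Emit:
{"method": "drive_tool", "body": {
  "rows": [
    [[-0.05, -0.03, -0.15, 0, 0, 0, -0.1], [-0.15, -0.1, -0.28, 0, 0, 0, -0.1], [-0.28, -0.19, -0.38, 0, 0, 0, -0.1], [-0.4, -0.27, -0.42, 0, 0, 0, -0.1], [-0.485, -0.327, -0.42, 0, 0, 0, -0.1]]
  ]
}}

```text
clock: 39.15
tcp_pos: [0.6734, -0.2197, 0.2007]
orientation: [[-0.989, -0.147, 0.008], [-0.147, 0.989, -0.003], [-0.008, -0.004, -1.0]]
ft_force: [0.3, 0.3, 0.7]
width: 0.552
grasp_force: 0.0
```

Emit:
{"method": "drive_tool", "body": {
  "rows": [
    [[0.1, 0, 0, 0, 0, 0, -0.1], [0.1, 0, 0, 0, 0, 0, -0.1], [0.1, 0, 0, 0, 0, 0, -0.1], [0.1, 0, 0, 0, 0, 0, -0.1], [0.1, 0, 0, 0, 0, 0, -0.1]]
  ]
}}

```text
clock: 39.65
tcp_pos: [0.6448, -0.2215, 0.197]
orientation: [[-0.989, -0.148, 0.001], [-0.148, 0.989, -0.0], [-0.001, -0.001, -1.0]]
ft_force: [-0.4, -0.0, -0.3]
width: 0.552
grasp_force: 0.0
```

```bash
python3 - <<'E'
from h import *
from station import camera
c,s=look();pickle.dump((c,s),open("w8.pkl","wb"))
d=camera("side");e=camera("top");pickle.dump((d,e),open("e.pkl","wb"))
a=cv2.resize(c["frame"][0:200,130:530],None,fx=2,fy=2,interpolation=2)[:, :800]
b=cv2.resize(d["frame"][215:345,325:485],(246,200),interpolation=2);t=cv2.resize(e["frame"][80:260,150:520],(411,200),interpolation=2)
r=np.zeros((200,800,3),np.uint8);r[:,:246]=b;r[:,250:661]=t
cv2.imwrite("pics/final.png",np.vstack([a,r]))
O=np.array(s["orientation"])
print(np.round(s["ft_force"],1))
E
```

```text
t 39.65 tcp [ 644.8 -221.5  197. ] yaw -171.5 w 0.552
[-0.4 -0.  -0.3]
```

View pics/final.png

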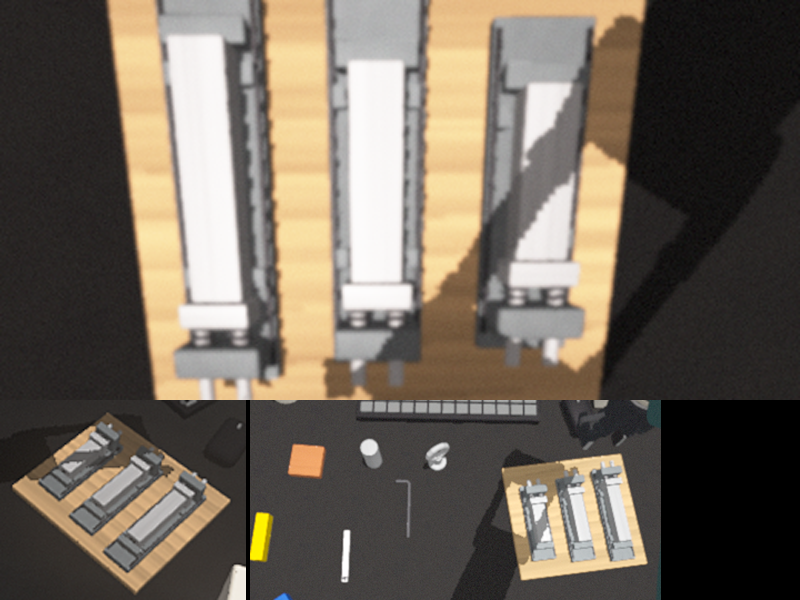

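The final view shows all three bars between their nubs, ends behind the lips, plungers pressed back, and the bystanders unmoved in the top view. Plunger friction could still hold a bar up, so I'll press each bar lightly from above with shut fingers. That also checks its height.

Emit:
{"method": "drive_tool", "body": {
  "rows": [
    [[0.1, 0, 0.05, 0, 0, 0, 1], [0.2, 0, 0.15, 0, 0, 0, 1], [0.28, 0, 0.3, 0, 0, 0, 1], [0.304, 0, 0.42, 0, 0, 0, 1], [0.304, 0, 0.5, 0, 0, 0, 1]]
  ],
  "squeeze": 20
}}

```text
clock: 40.3
tcp_pos: [0.5664, -0.2323, 0.0688]
orientation: [[-0.989, -0.147, -0.003], [-0.147, 0.989, 0.001], [0.003, 0.002, -1.0]]
ft_force: [0.4, 0.7, 0.1]
width: 0.001
grasp_force: 0.0
```

Emit:
{"method": "drive_tool", "body": {
  "rows": [
    [[0, 0, 0.03, 0, 0, 0, 1], [0, 0, 0.05, 0, 0, 0, 1], [0, 0, 0.06, 0, 0, 0, 1], [0, 0, 0.06, 0, 0, 0, 1], [0, 0, 0.06, 0, 0, 0, 1]]
  ]
}}

```text
clock: 40.8
tcp_pos: [0.5702, -0.2333, 0.0576]
orientation: [[-0.989, -0.148, 0.002], [-0.148, 0.989, -0.001], [-0.002, -0.001, -1.0]]
ft_force: [0.1, 0.2, -0.9]
width: -0.001
grasp_force: 0.0
```

Emit:
{"method": "drive_tool", "body": {
  "rows": [
    [[0, 0, 0, 0, 0, 0, 1], [0, 0, 0, 0, 0, 0, 1]]
  ]
}}

```text
clock: 41.0
tcp_pos: [0.5696, -0.2331, 0.057]
orientation: [[-0.989, -0.148, 0.001], [-0.148, 0.989, -0.0], [-0.001, -0.001, -1.0]]
ft_force: [0.4, -0.3, 0.4]
width: 0.001
grasp_force: 0.0
```

Emit:
{"method": "drive_tool", "body": {
  "rows": [
    [[0, 0, 0.008, 0, 0, 0, 1], [0, 0, 0.016, 0, 0, 0, 1], [0, 0, 0.022, 0, 0, 0, 1], [0, 0, 0.022, 0, 0, 0, 1]]
  ]
}}

```text
clock: 41.4
tcp_pos: [0.5687, -0.2328, 0.0503]
orientation: [[-0.989, -0.147, -0.001], [-0.147, 0.989, 0.0], [0.001, 0.0, -1.0]]
ft_force: [-0.2, 0.2, 0.1]
width: 0.001
grasp_force: 0.0
```

Emit:
{"method": "drive_tool", "body": {
  "rows": [
    [[0, 0, 0.004, 0, 0, 0, 1], [0, 0, 0.004, 0, 0, 0, 1]]
  ]
}}

```text
clock: 41.6
tcp_pos: [0.569, -0.2329, 0.0501]
orientation: [[-0.989, -0.147, -0.0], [-0.147, 0.989, 0.0], [0.0, 0.0, -1.0]]
ft_force: [-1.0, 1.0, 2.2]
width: 0.001
grasp_force: 1.4
```

Emit:
{"method": "drive_tool", "body": {
  "rows": [
    [[0, 0, 0.004, 0, 0, 0, 1], [0, 0, 0.004, 0, 0, 0, 1]]
  ]
}}

```text
clock: 41.8
tcp_pos: [0.569, -0.233, 0.0501]
orientation: [[-0.989, -0.147, -0.0], [-0.147, 0.989, 0.0], [0.0, 0.0, -1.0]]
ft_force: [-3.1, 1.7, 8.1]
width: 0.0
grasp_force: 4.3
```

Emit:
{"method": "drive_tool", "body": {
  "rows": [
    [[0, 0, 0.003, 0, 0, 0, 1], [0, 0, 0.003, 0, 0, 0, 1]]
  ]
}}

```text
clock: 42.0
tcp_pos: [0.5691, -0.233, 0.0501]
orientation: [[-0.989, -0.147, -0.0], [-0.147, 0.989, 0.0], [0.0, 0.0, -1.0]]
ft_force: [-5.8, 3.1, 13.0]
width: 0.001
grasp_force: 6.3
```

Emit:
{"method": "drive_tool", "body": {
  "rows": [
    [[0, 0, -0.06, 0, 0, 0, 1], [0, -0.08, -0.08, 0, 0, 0, 1], [0, -0.18, -0.08, 0, 0, 0, 1], [0, -0.28, -0.08, 0, 0, 0, 1], [0, -0.328, -0.08, 0, 0, 0, 1]]
  ]
}}

```text
clock: 42.5
tcp_pos: [0.5821, -0.3172, 0.0688]
orientation: [[-0.989, -0.146, 0.002], [-0.146, 0.989, -0.002], [-0.002, -0.002, -1.0]]
ft_force: [-0.6, 0.1, 0.1]
width: 0.0
grasp_force: 0.0
```

Emit:
{"method": "drive_tool", "body": {
  "rows": [
    [[0, 0, 0, 0, 0, 0, 1], [0, 0, 0.03, 0, 0, 0, 1], [0, 0, 0.05, 0, 0, 0, 1], [0, 0, 0.063, 0, 0, 0, 1], [0, 0, 0.063, 0, 0, 0, 1]]
  ]
}}

```text
clock: 43.0
tcp_pos: [0.5803, -0.3128, 0.051]
orientation: [[-0.989, -0.148, -0.002], [-0.148, 0.989, 0.001], [0.002, 0.002, -1.0]]
ft_force: [0.1, 0.8, 1.6]
width: 0.001
grasp_force: 0.0
```

Emit:
{"method": "drive_tool", "body": {
  "rows": [
    [[0, 0, 0.004, 0, 0, 0, 1], [0, 0, 0.004, 0, 0, 0, 1], [0, 0, 0.004, 0, 0, 0, 1]]
  ]
}}

```text
clock: 43.3
tcp_pos: [0.5814, -0.3141, 0.0516]
orientation: [[-0.989, -0.148, 0.0], [-0.148, 0.989, -0.0], [-0.0, -0.0, -1.0]]
ft_force: [0.6, 0.9, -0.2]
width: -0.002
grasp_force: 0.0
```

Emit:
{"method": "drive_tool", "body": {
  "rows": [
    [[0, 0, 0.004, 0, 0, 0, 1], [0, 0, 0.008, 0, 0, 0, 1], [0, 0, 0.008, 0, 0, 0, 1]]
  ]
}}

```text
clock: 43.6
tcp_pos: [0.5815, -0.3143, 0.0501]
orientation: [[-0.989, -0.147, 0.001], [-0.147, 0.989, -0.0], [-0.001, -0.0, -1.0]]
ft_force: [-0.9, 0.9, 4.4]
width: 0.001
grasp_force: 2.1
```

Emit:
{"method": "drive_tool", "body": {
  "rows": [
    [[0, 0, 0.004, 0, 0, 0, 1], [0, 0, 0.004, 0, 0, 0, 1]]
  ]
}}

```text
clock: 43.8
tcp_pos: [0.5815, -0.3142, 0.0501]
orientation: [[-0.989, -0.147, 0.0], [-0.147, 0.989, -0.0], [-0.0, -0.0, -1.0]]
ft_force: [-4.2, 2.2, 9.1]
width: -0.002
grasp_force: 4.7
```

Emit:
{"method": "drive_tool", "body": {
  "rows": [
    [[0, 0, -0.08, 0, 0, 0, 1], [0, 0.16, -0.08, 0, 0, 0, 1], [0, 0.34, -0.08, 0, 0, 0, 1], [0, 0.52, -0.08, 0, 0, 0, 1], [0, 0.656, -0.08, 0, 0, 0, 1]]
  ]
}}

```text
clock: 44.3
tcp_pos: [0.556, -0.1497, 0.068]
orientation: [[-0.989, -0.148, -0.001], [-0.148, 0.989, 0.001], [0.0, 0.001, -1.0]]
ft_force: [0.4, 1.0, -0.4]
width: -0.0
grasp_force: 0.0
```

Emit:
{"method": "drive_tool", "body": {
  "rows": [
    [[0, 0, 0, 0, 0, 0, 1], [0, 0, 0.03, 0, 0, 0, 1], [0, 0, 0.05, 0, 0, 0, 1], [0, 0, 0.063, 0, 0, 0, 1], [0, 0, 0.063, 0, 0, 0, 1]]
  ]
}}

```text
clock: 44.8
tcp_pos: [0.5564, -0.1527, 0.0514]
orientation: [[-0.989, -0.146, -0.002], [-0.146, 0.989, 0.0], [0.002, 0.001, -1.0]]
ft_force: [0.2, 0.4, -0.2]
width: -0.001
grasp_force: 0.0
```

Emit:
{"method": "drive_tool", "body": {
  "rows": [
    [[0, 0, 0.004, 0, 0, 0, 1], [0, 0, 0.008, 0, 0, 0, 1], [0, 0, 0.008, 0, 0, 0, 1]]
  ]
}}

```text
clock: 45.1
tcp_pos: [0.557, -0.1521, 0.0505]
orientation: [[-0.989, -0.147, 0.0], [-0.147, 0.989, -0.0], [-0.0, -0.0, -1.0]]
ft_force: [0.1, -1.0, -0.4]
width: 0.001
grasp_force: 0.0
```

Emit:
{"method": "drive_tool", "body": {
  "rows": [
    [[0, 0, 0.004, 0, 0, 0, 1], [0, 0, 0.008, 0, 0, 0, 1], [0, 0, 0.008, 0, 0, 0, 1]]
  ]
}}

```text
clock: 45.4
tcp_pos: [0.5572, -0.1521, 0.05]
orientation: [[-0.989, -0.148, 0.0], [-0.148, 0.989, -0.0], [-0.0, -0.0, -1.0]]
ft_force: [-3.4, 0.3, 7.6]
width: -0.0
grasp_force: 4.1
```

All three bars sit at 50 mm, which is flat on the bed. I lift clear, check the final positions and hand in.

Emit:
{"method": "drive_tool", "body": {
  "rows": [
    [[0, 0, -0.05, 0, 0, 0, 1], [0, 0, -0.2, 0, 0, 0, 1], [0, 0, -0.4, 0, 0, 0, 1], [-0.15, -0.15, -0.5, 0, 0, 0, 1], [-0.3, -0.328, -0.55, 0, 0, 0, 1]]
  ]
}}

```text
clock: 45.9
tcp_pos: [0.6325, -0.2107, 0.1875]
orientation: [[-0.989, -0.149, 0.007], [-0.149, 0.989, -0.002], [-0.007, -0.003, -1.0]]
ft_force: [1.4, 0.2, 1.0]
width: -0.005
grasp_force: 0.0
```

Emit:
{"method": "drive_tool", "body": {
  "rows": [
    [[0, 0, 0, 0, 0, 0, 1], [0, 0, 0, 0, 0, 0, 1], [0, 0, 0, 0, 0, 0, 1], [0, 0, 0, 0, 0, 0, 1], [0, 0, 0, 0, 0, 0, 1]]
  ]
}}

```text
clock: 46.4
tcp_pos: [0.629, -0.2096, 0.1812]
orientation: [[-0.989, -0.148, -0.001], [-0.148, 0.989, 0.001], [0.001, 0.001, -1.0]]
ft_force: [-0.8, 1.0, 0.1]
width: -0.005
grasp_force: 0.0
```

```bash
python3 - <<'E'
from h import *
from station import arm
c8,s8=pickle.load(open("w8.pkl","rb"));c,s=look()
g=cv2.cvtColor(c["frame"],cv2.COLOR_BGR2GRAY).astype(int)
O=np.array(s["orientation"]);p=np.array(s["tcp_pos"])
# gap: plunger front -> housing front, from last view (expected 28 at rest, 22 seated)
for n,x,yp,yh in(("long",212,305,348),("mid",377,284,330),("short",545,262,307)):
    w=px2w(c8,[(130+x/2,yp/2),(130+x/2,yh/2)],.0595,s8);print(n,np.round(np.linalg.norm(w[1]-w[0])*1000,1))
for r in rects(c,s,.05,200):
    if 440<r[0][0]<640 and -380<r[0][1]<-100: print(*r)
print(arm.hand_in())
E
```

```text
t 46.4 tcp [ 629.  -209.6  181.2] yaw -171.49 w -0.005
long 21.8
mid 22.8
short 21.8
[ 629.7 -311.4] [11.1 34.8] 8.51 [218. 175.]
[ 606.8 -229.1] [11.9 33.6] 8.51 [303. 165.]
[ 562.7 -149.6] [51.8 34.1] 8.51 [394. 139.]
[ 517.6 -160.3] [41.3 23.3] 5.88 [388.  74.]
[ 548.8 -239.1] [101.8  28.8] 8.51 [301.  97.]
[ 561.8 -318.6] [119.3  25.8] 8.47 [213.  97.]
the job is handed in; nothing more can be done
None
```

The job is handed in at 46.4 s: all three bars measured flat in their matching cradles, spring-held against the lips and released, with bystanders unmoved in the top view; the hand-in call returned no verdict.

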